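# Stack a second drying board on spacer bars

### The arm

A 7-joint arm with a two-finger parallel gripper is mounted at the origin on the work surface. World frame = base frame: x ahead of the robot, y to its left, z up, the work surface at z = 0. Lengths are in m, angles in rad, forces in N, time in s.
With the tool pointing down it reaches from about 0.35 to 0.9 m from the base axis. Payload 19.9 kg.
Tool frame: the origin (TCP) lies midway between the tips of the shut fingers; the grasp point (between the pads) lies manip.tcp_to_grasp behind it (manip.tcp_to_grasp is the distance from the TCP to the grasp point, in m); z points along the fingers, y is the line along which they close (so a half turn about z gives the same grasp; the last joint's range is limited). The gripper opens to 85 mm and grips with 20 to 120 N. Pads are 22 mm wide; open, the fingers measure 114 mm over their backs; the gripper's body (76 mm by 85 mm) begins 54 mm behind the grasp point. The pads swing forward as they close: fully open they stand 13 mm farther back than shut.
Start: joints at [1.296, 0.417, -0.01, 1.614, 0.005, 1.111, -0.053], TCP at [0.145, -0.608, 0.202] pointing down, gripper open.
Joint ranges: [-2.81, 2.81], [-0.39, 2.02], [-1.27, 1.25], [0.06, 2.57], [-1.19, 4.33], [0.19, 2], [-2.82, 2.82]. Speed limits (rad/s): [1.89, 1.89, 2.39, 2.39, 3.01, 3.01, 3.01].

### API

Orientations are given as [roll, pitch, yaw] about the fixed x, y, z axes, in that order (R = Rz(yaw) Ry(pitch) Rx(roll)).
In Python, from rig import manip gives the robot as it stands. The module is installed in compiled form; this text tells all that it offers.
- The arm moves only by the tool jog_arm, never from a script. Its argument "steps" is a list of rows, each an object of numbers: "x", "y", "z": the shift along the tool's x, y, z in m; "ax", "ay", "az": the turn, a rotation vector about the tool's x, y, z in degrees. In form: [{"x": .., "y": .., "z": .., "ax": .., "ay": .., "az": ..}, ...]. A call has exactly 8 rows; each row is the pose to reach, as a shift and turn from the pose commanded when the call began, along the tool's axes at that moment; what a row does not reach only later rows make up. A row lasts 1/8 s, in which the tool goes at most 62.5 mm and 10.7 degrees, less where a joint would pass 70% of its speed; a pose out of reach is approached as far as the arm can. A call with a gripper value outside its range is refused whole. "gripper" is the closure, from 0 (fully open) to 1 (shut), set as the call begins (left out, the last holds). The fingers move at their own pace and stop on an object; "squeeze" is the grip in N (left out, the last holds). Time passes only in rows, so rows that repeat a pose let the fingers close, or fill a call up. It gives the time, the measured TCP pose, the force, the opening and the grip force at its end, in the units of the state.
- manip.get_state(): the state, without advancing time (a new reading comes with each control period).
- manip.snapshot(name): name is "side" or "top"; returns a dict with "pixels" (400x640x3 uint8, red, green, blue), "depth" (400x640 float32, m along the optical axis (not along the pixel's ray), 0 where there is no reading), "fx", "fy", "cx", "cy" (pixels), "rvec" (rotation vector, rad) and "tvec" (3), from world to camera coordinates, as OpenCV has them. Camera axes: x right, y down, z forward; pixel columns grow to the right and rows downward; lengths in m; the calibration is good to about 2 mm. A picture is of the moment at which its call begins.
- manip.sign_off(): hands the job in; it is judged then, once.
The state is a dict: "clock": time; "q": joint angles; "qvel": joint speeds; "joint_torque": joint torques, N m; "ee_pos": TCP position; "ee_rot": TCP orientation; "force": force on the tool from outside, world axes, zero at the start; "moment": the same for the moment, N m; "opening": finger opening in m; "gripper_force": force on a finger pad.
Only numpy, scipy, OpenCV 4.12 (cv2) and the standard library are available. Lean on these libraries where they do the work, as an engineer would, in place of code of your own. Each camera call takes 0.05 s, during which the arm holds its last target. There are 200 camera calls.

### The job

First lay the two long aluminium spacer bars square across the white drying board that lies on the dark steel stand, centred on its width, one near each end. Then take the other board, which stands on edge in the wire rack, lay it flat on the grey rubber mat and let go, take it again by its long edges and set it down, not dropped, on the two bars, squarely above the lower board so that air can pass between them. Leave the lower board where it lies and do not disturb the short bar and the other labware.

Things in the scene. Friction and masses are not known exactly. Their poses are not given: they have to be found in the camera images.
- plate_low_c (a point): Lower drying board, white plastic, 60 x 180 x 12 mm, loose (about 125 g), lying flat on the stand 20 mm above the bench. The point is its centre; x = across its 60 mm width, y = along its 180 mm length, z = up through its 12 mm thickness.
- plate_top_c (a point): Second drying board, same size and about the same weight (100 to 175 g), starting on its long edge in the rack's middle slot, its lower edge 6 mm above the bench. The point is its centre; x = its 12 mm thickness (level at the start), y = its 180 mm length, z = its 60 mm width (upright at the start). Stood on its edge on a level surface it stays up; pushed sideways near its top it tips over flat. Either face may end up on top.
- bar_a_c (a point): Long spacer bar, square aluminium, 100 x 16 x 16 mm, 70 g, loose on the bench. The point is its centre, 8 mm up; x = its length. Its two ends and its four sides are alike, and it is interchangeable with the other long bar.
- bar_b_c (a point): The other long spacer bar, the same as the first.
- mat_top (a point): Grey rubber mat, 160 x 240 x 3 mm, fixed to the bench. The point is the centre of its upper face; x = its 160 mm side, y = its 240 mm side, z = up.
- stand: Low dark steel stand, fixed, 90 x 190 mm, 20 mm high. Origin under its centre; y = its long side. The lower board lies on it.
- rack: White wire rack, fixed, on a grey base plate 90 x 200 x 6 mm, y = its long side. Origin under its centre. At 76 mm either side of the middle stand rows of four thin upright wires (5 mm thick, up to 53 mm above the bench), making three parallel slots 16 mm wide; the board stands in the middle slot. Between the two rows the board's faces are free.
- bar_short_c (a point): Short bar, bystander: the same square aluminium, but only 50 mm long. The point is its centre. Not used.
- beaker: Bystander: small glass beaker, 60 mm across, 75 mm high. Origin under its centre.
- dish: Bystander: white porcelain dish, 90 mm across, 25 mm high. Origin under its centre.
- pipette: Bystander: black hand pipette lying on the bench, about 315 mm long, 26 mm high, long axis along its y. Origin under it.
- stopper: Bystander: red-brown rubber stopper, 36 mm across, 30 mm high. Origin under its centre.
Not all that is in view belongs to the job. What is shaped like the part that bears bar_a_c but brown is not meant. What is shaped like the part that bears plate_top_c but blue is not meant.

How it is judged:
By the outcome, as a careful person would: the job done as asked, in the order asked, and still so for the second after the job is handed in, with the robot touching nothing.
It also fails if it takes over 72 s, if anything falls off the work surface, if the arm or the gripper's body presses on something with over 40 N, if the wrist force passes 120 N, or if a joint passes its speed limit or range.

## Working session

There is one attempt and no reset: what is moved stays moved. The work goes in short steps, Python scripts to look and compute and a tool call to move; the robot and the scene stay as the last step left them, time stands still between calls to the robot, and variables do not carry over. Pictures are saved under pics/ and viewed, at most 10 in all, crops included, and the job is handed in when it is done.

Besides the shell and the picture viewer there is one more tool, called after "Request:" as name([rows], argument=value, ...), one row to a line, values as JSON. jog_arm: Moves the arm, as the interface text tells. Its arguments: {"type":"object","properties":{"steps":{"type":"array","items":{"type":"object","properties":{"x":{"type":"number"},"y":{"type":"number"},"z":{"type":"number"},"ax":{"type":"number"},"ay":{"type":"number"},"az":{"type":"number"}}}},"gripper":{"type":"number"},"squeeze":{"type":"number"}},"required":["steps"]}

```bash
mkdir -p pics
cat > h.py <<'E'
import numpy as np, cv2
from rig import manip
def snap(n):
    s=manip.snapshot(n); R=cv2.Rodrigues(np.array(s['rvec'],float))[0]; t=np.array(s['tvec'],float).ravel()
    d=s['depth'].astype(float); v,u=np.mgrid[:400,:640]
    P=np.stack([(u-s['cx'])/s['fx']*d,(v-s['cy'])/s['fy']*d,d],-1)
    W=(P-t)@R; W[d==0]=np.nan
    return s['pixels'],W
E
python3 - <<'E'
from h import *
for n in ('top','side'):
    p,W=snap(n); np.savez('/tmp/'+n,p=p,W=W); cv2.imwrite(f'pics/{n}0.png',p[...,::-1])
    print(n,W[200,320],W[50,50],W[350,600])
s=manip.get_state();print(s, manip.tcp_to_grasp)
E
```

```text
top [0.56304217 0.03287827 0.00123604] [1.01823871 0.89662068 0.12863704] [ 0.17684434 -0.5316549   0.5697007 ]
side [0.54324831 0.0904276  0.00597182] [-0.47740132  2.33991752 -0.23019113] [ 0.84320293 -0.52445023  0.06172225]
{'clock': 0.1, 'q': array([ 1.29546558,  0.41790416, -0.01031003,  1.61409386,  0.00470346,
        1.11071915, -0.05299802]), 'qvel': array([ 9.49374952e-04, -7.49865680e-04,  1.59085799e-03, -2.63371052e-05,
        5.64664183e-04, -7.21336816e-04,  7.65077716e-04]), 'joint_torque': array([ 7.66688345e-05, -8.65819502e+01,  6.78951647e-01, -4.35634375e+01,
        1.91499700e-02,  4.98445283e-03,  1.13483367e-06]), 'ee_pos': array([ 0.144729  , -0.60766115,  0.2014376 ]), 'ee_rot': array([-3.14049523e+00,  8.61196965e-05,  2.33848653e-01]), 'force': array([ 0.64658126,  0.16282405, -0.31731905]), 'moment': array([ 0.03221086, -0.0105453 ,  0.00674612]), 'gripper_force': 0.0, 'opening': 0.08587721282496635} 0.0187
```

View pics/top0.png

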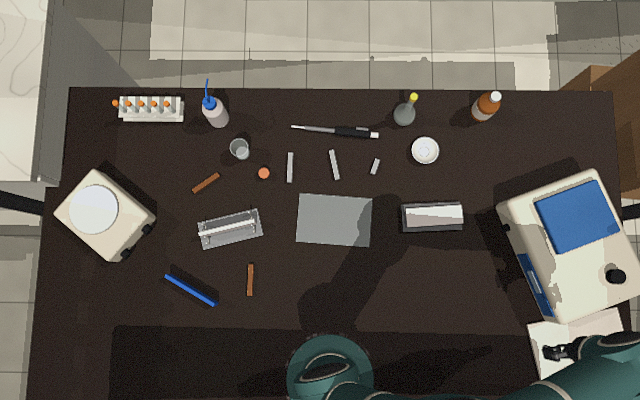

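View pics/side0.png

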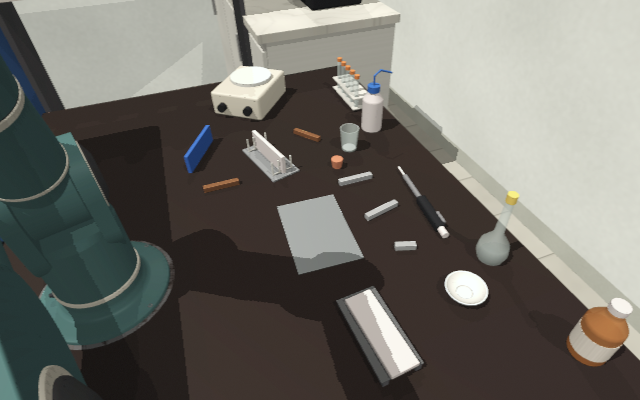

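The top view shows the long bars at (290,167) and (334,164), the short bar at (375,166), the mat at (334,220), the stand with the lower board at (432,216) and the rack with the top board at (230,228). The side view agrees. Next I measure them.

```bash
cat >> h.py <<'E'
def rect(W,p,box,zr,white=None,sub=1):
    x0,x1,y0,y1=box
    m=(W[...,0]>x0)&(W[...,0]<x1)&(W[...,1]>y0)&(W[...,1]<y1)&(W[...,2]>zr[0])&(W[...,2]<zr[1])
    if white is not None: m&=white(p.astype(int))
    q=W[m]
    if len(q)<5: return None
    r=cv2.minAreaRect((q[:,:2]*1000).astype(np.float32))
    (cx,cy),(w,h),a=r
    if w<h: w,h,a=h,w,a+90
    a=(a+90)%180-90
    return dict(c=(round(cx,1),round(cy,1)),L=round(w,1),W=round(h,1),ang=round(a,1),mean=np.round(q.mean(0)*1000,1),med=np.round(np.median(q,0)*1000,1),n=len(q))
E
python3 - <<'E'
from h import *
D={n:np.load(f'/tmp/{n}.npz') for n in('top','side')}
W=D['top']['W'];p=D['top']['p']
for nm,(u,v) in dict(barA=(290,167),barB=(334,164),short=(375,166),mat=(334,220),stand=(432,216),rack=(230,228),beaker=(239,149),dish=(425,150),stop=(264,173),pip=(345,131),blue=(190,290),brown1=(206,183),brown2=(250,280)).items():
    print(nm,np.round(W[v,u]*1000,1),p[v,u])
def go(nm,uv,h,zr,f=None):
    c=W[uv[1],uv[0]]
    for n in D: print(nm,n,rect(D[n]['W'],D[n]['p'],(c[0]-h[0],c[0]+h[0],c[1]-h[1],c[1]+h[1]),zr,f))
br=lambda p:p.min(-1)>90
go('barA',(290,167),(.07,.06),(.011,.022),br)
go('barB',(334,164),(.07,.06),(.011,.022),br)
go('barAall',(290,167),(.07,.06),(.004,.022),br)
go('barBall',(334,164),(.07,.06),(.004,.022),br)
go('short',(375,166),(.05,.05),(.006,.022),br)
go('low',(432,216),(.09,.14),(.026,.042),br)
go('stand',(432,216),(.09,.14),(.012,.042))
go('mat',(334,220),(.12,.16),(-.004,.009),lambda p:p.min(-1)>80)
go('rackboard',(230,228),(.09,.14),(.056,.08))
go('rackbase',(230,228),(.12,.14),(.003,.08),br)
E
```

```text
barA [670.1 132.7  14.1] [184 182 179]
barB [680.9 -12.   16.4] [185 184 181]
short [ 675.9 -146.9   14.3] [183 183 178]
mat [498.4 -13.7  -6.9] [148 150 146]
stand [ 510.3 -326.4   29.5] [164 153 148]
rack [462.7 315.5  57. ] [188 178 174]
beaker [732.9 305.1   0.9] [165 165 162]
dish [ 733.4 -314.     6.6] [223 225 229]
stop [645.9 216.1  29.9] [218 141 100]
pip [790.4 -47.5  26.3] [43 44 42]
blue [269.3 432.3  57.5] [ 60 115 200]
brown1 [614.7 408.4  10.1] [144  93  56]
brown2 [301.2 254.4   7.8] [147  94  61]
barA top {'c': (668.3, 135.2), 'L': 98.0, 'W': 15.9, 'ang': -1.5, 'mean': array([665.8, 135.2,  15.5]), 'med': array([664.7, 135.5,  15.3]), 'n': 126}
barA side {'c': (667.4, 137.9), 'L': 99.1, 'W': 20.1, 'ang': -2.1, 'mean': array([666.9, 136.5,  15.4]), 'med': array([667.5, 136.1,  15.6]), 'n': 158}
barB top {'c': (679.6, -11.1), 'L': 98.8, 'W': 15.8, 'ang': 11.8, 'mean': array([679.5, -10.8,  15.8]), 'med': array([678.5, -12. ,  15.7]), 'n': 117}
barB side {'c': (678.2, -8.9), 'L': 100.9, 'W': 17.9, 'ang': 12.3, 'mean': array([676.7, -10. ,  15.8]), 'med': array([676.7, -
[... 1846 characters left out ...]
8, -19.5,   3.1]), 'med': array([495.2, -24.4,   3.1]), 'n': 4437}
rackboard top {'c': (463.9, 327.4), 'L': 179.0, 'W': 13.6, 'ang': -75.8, 'mean': array([464. , 327.1,  64.5]), 'med': array([464.6, 326.4,  64.5]), 'n': 231}
rackboard side {'c': (461.9, 328.4), 'L': 181.6, 'W': 14.3, 'ang': -75.4, 'mean': array([462.2, 321.7,  64. ]), 'med': array([462.3, 320.6,  64.8]), 'n': 201}
rackbase top {'c': (465.3, 326.8), 'L': 203.7, 'W': 91.5, 'ang': -75.4, 'mean': array([462.3, 323.5,  21.3]), 'med': array([461.4, 323.2,   8.6]), 'n': 1227}
rackbase side {'c': (463.8, 325.7), 'L': 203.1, 'W': 92.0, 'ang': -75.4, 'mean': array([457.3, 311.2,  24.8]), 'med': array([454.6, 304.4,  10.5]), 'n': 1270}
```

```bash
cat >> h.py <<'E'
from scipy.spatial.transform import Rotation as Rn
def go(*tg,start=None):
    """tg: (x,y,z mm, yaw deg[, tilt about tool x deg]) -> shifts in current tool frame"""
    s=manip.get_state(); p=s['ee_pos']*1000; R=Rn.from_euler('xyz',s['ee_rot'])
    print('t',round(s['clock'],2),'at',p.round(1),np.degrees(s['ee_rot']).round(1),'open',round(s['opening']*1000,1),'F',np.round(s['force'],1),'q',s['q'].round(2))
    for t in tg:
        G=Rn.from_euler('xyz',[180,0,t[3]],degrees=True)
        if len(t)>4: G=G*Rn.from_rotvec([t[4],0,0],degrees=True)
        d=R.inv().apply(np.array(t[:3])-p)/1000; r=(R.inv()*G).as_rotvec(degrees=True)
        print(t,'->',d.round(4),r.round(1))
E
python3 -c "
from h import *
go((679,-10.5,80,12),(679,-10.5,3,12))"
```

```text
t 0.1 at [ 144.7 -607.7  201.4] [-179.9    0.    13.4] open 85.9 F [ 0.6  0.2 -0.3] q [ 1.3   0.42 -0.01  1.61  0.    1.11 -0.05]
(679, -10.5, 80, 12) -> [ 0.6581 -0.457   0.1219] [-0.1  0.   1.4]
(679, -10.5, 3, 12) -> [ 0.6581 -0.4569  0.1989] [-0.1  0.   1.4]
```

Request:
jog_arm([
  {"x": 0.658,"y": -0.457,"z": 0.11,"az": 1.4},
  {"x": 0.658,"y": -0.457,"z": 0.11,"az": 1.4},
  {"x": 0.658,"y": -0.457,"z": 0.11,"az": 1.4},
  {"x": 0.658,"y": -0.457,"z": 0.11,"az": 1.4},
  {"x": 0.658,"y": -0.457,"z": 0.11,"az": 1.4},
  {"x": 0.658,"y": -0.457,"z": 0.11,"az": 1.4},
  {"x": 0.658,"y": -0.457,"z": 0.11,"az": 1.4},
  {"x": 0.658,"y": -0.457,"z": 0.11,"az": 1.4},
], gripper=0.5, squeeze=40)

```text
$.steps[0]: bad value
```

```bash
python3 -c "
from h import *
go((679,-10.5,90,12),(679,-10.5,3,12))"
```

```text
t 0.1 at [ 144.7 -607.7  201.4] [-179.9    0.    13.4] open 85.9 F [ 0.6  0.2 -0.3] q [ 1.3   0.42 -0.01  1.61  0.    1.11 -0.05]
(679, -10.5, 90, 12) -> [ 0.6581 -0.457   0.1119] [-0.1  0.   1.4]
(679, -10.5, 3, 12) -> [ 0.6581 -0.4569  0.1989] [-0.1  0.   1.4]
```

Request:
jog_arm([
  {"x": 0.05,"y": -0.035,"z": 0,"ax": 0,"ay": 0,"az": 1.4},
  {"x": 0.1,"y": -0.07,"z": 0,"ax": 0,"ay": 0,"az": 1.4},
  {"x": 0.15,"y": -0.105,"z": 0,"ax": 0,"ay": 0,"az": 1.4},
  {"x": 0.2,"y": -0.14,"z": 0,"ax": 0,"ay": 0,"az": 1.4},
  {"x": 0.25,"y": -0.175,"z": 0,"ax": 0,"ay": 0,"az": 1.4},
  {"x": 0.3,"y": -0.21,"z": 0,"ax": 0,"ay": 0,"az": 1.4},
  {"x": 0.35,"y": -0.245,"z": 0,"ax": 0,"ay": 0,"az": 1.4},
  {"x": 0.4,"y": -0.28,"z": 0.02,"ax": 0,"ay": 0,"az": 1.4},
], gripper=0.5, squeeze=40)

```text
clock: 1.1
ee_pos: [0.4696, -0.2428, 0.1833]
ee_rot: [3.14, -0.002, 0.209]
force: [1.1, -1.0, -0.7]
opening: 0.0428
gripper_force: 0.0
```

```bash
python3 -c "
from h import *
go((679,-10.5,90,12),(679,-10.5,3,12))"
```

```text
t 1.1 at [ 469.6 -242.8  183.3] [ 1.799e+02 -1.000e-01  1.200e+01] open 42.8 F [ 1.1 -1.  -0.7] q [ 0.65  0.28 -0.27  1.87  0.09  1.01 -1.02]
(679, -10.5, 90, 12) -> [ 0.2529 -0.1839  0.0934] [ 0.1 -0.1 -0. ]
(679, -10.5, 3, 12) -> [ 0.2527 -0.184   0.1804] [ 0.1 -0.1 -0. ]
```

Request:
jog_arm([
  {"x": 0.05,"y": -0.037,"z": 0.0,"ax": 0,"ay": 0,"az": 0},
  {"x": 0.1,"y": -0.074,"z": 0.02,"ax": 0,"ay": 0,"az": 0},
  {"x": 0.15,"y": -0.11,"z": 0.05,"ax": 0,"ay": 0,"az": 0},
  {"x": 0.197,"y": -0.145,"z": 0.08,"ax": 0,"ay": 0,"az": 0},
  {"x": 0.235,"y": -0.172,"z": 0.11,"ax": 0,"ay": 0,"az": 0},
  {"x": 0.253,"y": -0.184,"z": 0.13,"ax": 0,"ay": 0,"az": 0},
  {"x": 0.253,"y": -0.184,"z": 0.142,"ax": 0,"ay": 0,"az": 0},
  {"x": 0.253,"y": -0.184,"z": 0.145,"ax": 0,"ay": 0,"az": 0},
], gripper=0.5)

```text
clock: 2.1
ee_pos: [0.6764, -0.0123, 0.0366]
ee_rot: [-3.142, 0.002, 0.209]
force: [0.3, -0.9, -0.1]
opening: 0.0431
gripper_force: 0.0
```

Run:
```python
from h import *
go((679,-10.5,3,12))
p,W=snap('side'); cv2.imwrite('pics/s1.png',p[100:330,250:530][...,::-1].repeat(2,0).repeat(2,1))
# finger lowest points near tool
m=(abs(W[...,0]-.679)<.05)&(abs(W[...,1]+.0105)<.08)&(W[...,2]>.022)&(W[...,2]<.12)
print(len(W[m]),np.percentile(W[m][:,2],[0,1,5]) if m.any() else '')
```

```text
t 2.1 at [676.4 -12.3  36.6] [-1.8e+02  1.0e-01  1.2e+01] open 43.1 F [ 0.3 -0.9 -0.1] q [ 0.18  0.71 -0.3   1.58  0.25  0.9  -1.57]
(679, -10.5, 3, 12) -> [ 0.003  -0.0012  0.0336] [-0.   0.1 -0. ]
276 [0.06762728 0.06882082 0.07306632]
```

View pics/s1.png

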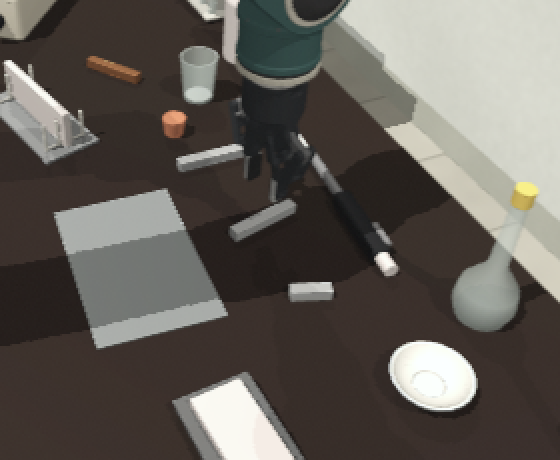

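Request:
jog_arm([
  {"x": 0.003,"y": -0.001,"z": 0.008,"ax": 0,"ay": 0,"az": 0},
  {"x": 0.003,"y": -0.001,"z": 0.018,"ax": 0,"ay": 0,"az": 0},
  {"x": 0.003,"y": -0.001,"z": 0.025,"ax": 0,"ay": 0,"az": 0},
  {"x": 0.003,"y": -0.001,"z": 0.03,"ax": 0,"ay": 0,"az": 0},
  {"x": 0.003,"y": -0.001,"z": 0.032,"ax": 0,"ay": 0,"az": 0},
  {"x": 0.003,"y": -0.001,"z": 0.032,"ax": 0,"ay": 0,"az": 0},
  {"x": 0.003,"y": -0.001,"z": 0.032,"ax": 0,"ay": 0,"az": 0},
  {"x": 0.003,"y": -0.001,"z": 0.032,"ax": 0,"ay": 0,"az": 0},
])

```text
clock: 3.15
ee_pos: [0.68, -0.01, 0.0057]
ee_rot: [3.142, -0.0, 0.209]
force: [0.0, 0.0, 0.7]
opening: 0.043
gripper_force: 0.0
```

Request:
jog_arm([
  {"x": 0,"y": 0,"z": 0,"ax": 0,"ay": 0,"az": 0},
  {"x": 0,"y": 0,"z": 0,"ax": 0,"ay": 0,"az": 0},
  {"x": 0,"y": 0,"z": 0,"ax": 0,"ay": 0,"az": 0},
  {"x": 0,"y": 0,"z": 0,"ax": 0,"ay": 0,"az": 0},
  {"x": 0,"y": 0,"z": 0,"ax": 0,"ay": 0,"az": 0},
  {"x": 0,"y": 0,"z": -0.01,"ax": 0,"ay": 0,"az": 0},
  {"x": 0,"y": 0,"z": -0.04,"ax": 0,"ay": 0,"az": 0},
  {"x": 0,"y": 0,"z": -0.09,"ax": 0,"ay": 0,"az": 0},
], gripper=1)

```text
clock: 4.15
ee_pos: [0.679, -0.01, 0.0958]
ee_rot: [-3.141, 0.002, 0.209]
force: [-0.1, -0.4, 1.1]
opening: -0.0002
gripper_force: 0.0
```

Run:
```python
from h import *
go((516.1,-399.8,100,4.6),(504.9,-260.2,100,4.6))
p,W=snap('side'); s=manip.get_state()['ee_pos']
m=(abs(W[...,0]-s[0])<.08)&(abs(W[...,1]-s[1])<.08)&(W[...,2]>s[2]-.03)&(W[...,2]<s[2]+.04)&(p.min(-1)>90)
print(m.sum(),W[m].mean(0),W[m].min(0),W[m].max(0), rect(W,p,(s[0]-.08,s[0]+.08,s[1]-.08,s[1]+.08),(s[2]-.03,s[2]+.04),lambda p:p.min(-1)>90))
```

```text
t 4.15 at [679.  -10.   95.8] [-1.8e+02  1.0e-01  1.2e+01] open -0.2 F [-0.1 -0.4  1.1] q [ 0.19  0.64 -0.31  1.54  0.22  1.   -1.55]
(516.1, -399.8, 100, 4.6) -> [-0.2404  0.3474 -0.0038] [-0.   0.1  7.4]
(504.9, -260.2, 100, 4.6) -> [-0.2223  0.2085 -0.0038] [-0.   0.1  7.4]
8 [ 0.67012815 -0.01551781  0.13323434] [ 0.66680821 -0.01853208  0.12664016] [ 0.67136823 -0.01393651  0.1411012 ] {'c': (669.0, -16.3), 'L': 6.2, 'W': 1.5, 'ang': 35.8, 'mean': array([670.1, -15.5, 133.2]), 'med': array([670.9, -15.4, 132.2]), 'n': 8}
```

Run:
```python
from h import *
p,W=snap('side'); cv2.imwrite('pics/s2.png',p[120:270,300:500][...,::-1].repeat(3,0).repeat(3,1))
br=lambda p:p.min(-1)>90
print(rect(W,p,(.60,.75,-.08,.05),(.005,.022),br))
go((679,-10.5,6,12))
```

```text
{'c': (678.9, -8.1), 'L': 100.7, 'W': 17.8, 'ang': 12.5, 'mean': array([677.2, -11. ,  14.2]), 'med': array([676. , -11.1,  15.3]), 'n': 224}
t 4.25 at [682.9  -9.7 101.8] [179.9  -0.5  12. ] open -0.2 F [1.  0.9 0. ] q [ 0.19  0.63 -0.32  1.54  0.22  1.   -1.55]
(679, -10.5, 6, 12) -> [-0.0047 -0.0001  0.0958] [ 0.1 -0.5 -0. ]
```

View pics/s2.png

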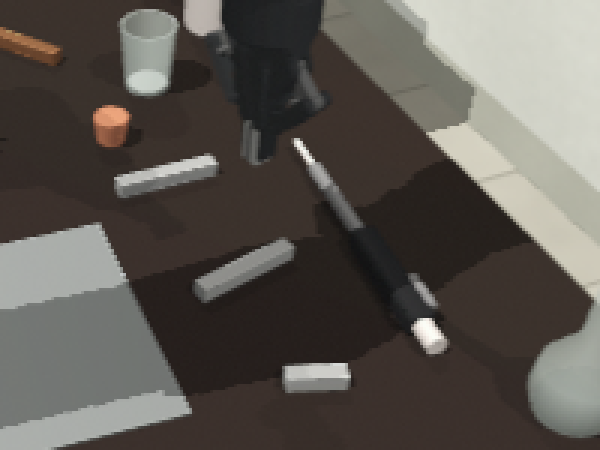

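Request:
jog_arm([
  {"x": 0,"y": 0,"z": 0,"ax": 0,"ay": 0,"az": 0},
  {"x": 0,"y": 0,"z": 0.02,"ax": 0,"ay": 0,"az": 0},
  {"x": 0,"y": 0,"z": 0.035,"ax": 0,"ay": 0,"az": 0},
  {"x": 0,"y": 0,"z": 0.05,"ax": 0,"ay": 0,"az": 0},
  {"x": 0,"y": 0,"z": 0.065,"ax": 0,"ay": 0,"az": 0},
  {"x": 0,"y": 0,"z": 0.08,"ax": 0,"ay": 0,"az": 0},
  {"x": 0,"y": 0,"z": 0.09,"ax": 0,"ay": 0,"az": 0},
  {"x": 0,"y": 0,"z": 0.092,"ax": 0,"ay": 0,"az": 0},
], gripper=0.55)

```text
clock: 5.25
ee_pos: [0.6796, -0.01, 0.0028]
ee_rot: [-3.141, 0.001, 0.209]
force: [0.1, 0.2, -0.1]
opening: 0.0383
gripper_force: 0.0
```

Request:
jog_arm([
  {"x": 0,"y": 0,"z": 0,"ax": 0,"ay": 0,"az": 0},
  {"x": 0,"y": 0,"z": 0,"ax": 0,"ay": 0,"az": 0},
  {"x": 0,"y": 0,"z": 0,"ax": 0,"ay": 0,"az": 0},
  {"x": 0,"y": 0,"z": 0,"ax": 0,"ay": 0,"az": 0},
  {"x": 0,"y": 0,"z": 0,"ax": 0,"ay": 0,"az": 0},
  {"x": 0,"y": 0,"z": 0,"ax": 0,"ay": 0,"az": 0},
  {"x": 0,"y": 0,"z": 0,"ax": 0,"ay": 0,"az": 0},
  {"x": 0,"y": 0,"z": 0,"ax": 0,"ay": 0,"az": 0},
], gripper=1)

```text
clock: 6.25
ee_pos: [0.6799, -0.0099, 0.0035]
ee_rot: [-3.142, 0.0, 0.209]
force: [0.2, 0.5, 0.1]
opening: -0.0005
gripper_force: 0.0
```

Run:
```python
from h import *
s=manip.snapshot('side'); p=s['pixels']
K=np.array([[s['fx'],0,s['cx']],[0,s['fy'],s['cy']],[0,0,1]])
e=manip.get_state()['ee_pos']
for P in ([.683,-.0097,.1018],e,[.679,-.0105,.016]):
    print(P,cv2.projectPoints(np.array([P],float),np.array(s['rvec']),np.array(s['tvec']),K,None)[0].ravel())
cv2.imwrite('pics/s3.png',p[120:270,300:500][...,::-1].repeat(3,0).repeat(3,1))
go()
```

```text
[0.683, -0.0097, 0.1018] [385.3418581  182.29586047]
[ 0.67989319 -0.00996589  0.00348969] [381.36465519 211.16883958]
[0.679, -0.0105, 0.016] [381.50403283 207.94999355]
t 6.3 at [679.9 -10.    3.5] [-180.    0.   12.] open 0.1 F [ 0.3  0.4 -0.1] q [ 0.17  0.75 -0.29  1.58  0.26  0.85 -1.58]
```

View pics/s3.png

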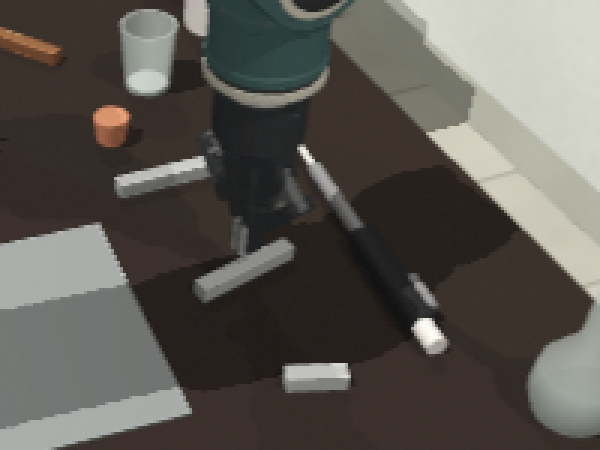

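Run:
```python
from h import *
p,W=snap('side')
for v in range(190,208,2): print(v,[tuple(np.round(W[v,u]*1000).tolist()) for u in (378,380,382,384)],p[v,380])
t,T=snap('top')
q=T[(abs(T[...,0]-.68)<.06)&(abs(T[...,1]+.01)<.08)&(T[...,2]>.02)]
print(len(q),q.min(0),q.max(0))
```

```text
190 [(666.0, -6.0, 78.0), (668.0, -14.0, 85.0), (668.0, -23.0, 92.0), (671.0, -26.0, 93.0)] [31 32 32]
192 [(667.0, -6.0, 72.0), (667.0, -16.0, 80.0), (nan, nan, nan), (674.0, -23.0, 84.0)] [52 53 52]
194 [(667.0, -7.0, 66.0), (666.0, -18.0, 76.0), (669.0, -23.0, 79.0), (670.0, -31.0, 85.0)] [48 48 48]
196 [(666.0, -10.0, 62.0), (668.0, -15.0, 66.0), (673.0, -18.0, 66.0), (676.0, -22.0, 69.0)] [86 86 82]
198 [(665.0, -11.0, 56.0), (668.0, -17.0, 60.0), (673.0, -19.0, 60.0), (675.0, -25.0, 64.0)] [92 92 89]
200 [(667.0, -9.0, 47.0), (667.0, -18.0, 55.0), (673.0, -19.0, 53.0), (677.0, -22.0, 55.0)] [100 100  97]
202 [(668.0, -8.0, 39.0), (669.0, -16.0, 45.0), (673.0, -20.0, 47.0), (680.0, -18.0, 43.0)] [102 101  98]
204 [(686.0, 22.0, -1.0), (670.0, -16.0, 38.0), (673.0, -21.0, 41.0), (692.0, -0.0, 17.0)] [108 108 104]
206 [(680.0, 11.0, 4.0), (678.0, -3.0, 17.0), (683.0, -5.0, 17.0), (688.0, -7.0, 17.0)] [123 122 119]
1628 [ 0.62000728 -0.0760594   0.10471637] [0.73933084 0.05401614 0.46591791]
```

The shut fingertips show in depth at about z = 35 mm while the state reports 3.5 mm, so the tips stand about 30 mm above the reported TCP. I trust the camera and go about 28 mm lower.

Request:
jog_arm([
  {"x": 0,"y": 0,"z": 0,"ax": 0,"ay": 0,"az": 0},
  {"x": 0,"y": 0,"z": 0,"ax": 0,"ay": 0,"az": 0},
  {"x": 0,"y": 0,"z": 0,"ax": 0,"ay": 0,"az": 0},
  {"x": 0,"y": 0,"z": 0.004,"ax": 0,"ay": 0,"az": 0},
  {"x": 0,"y": 0,"z": 0.01,"ax": 0,"ay": 0,"az": 0},
  {"x": 0,"y": 0,"z": 0.018,"ax": 0,"ay": 0,"az": 0},
  {"x": 0,"y": 0,"z": 0.024,"ax": 0,"ay": 0,"az": 0},
  {"x": 0,"y": 0,"z": 0.027,"ax": 0,"ay": 0,"az": 0},
], gripper=0.55)

```text
clock: 7.4
ee_pos: [0.6797, -0.0099, -0.0242]
ee_rot: [-3.141, 0.001, 0.209]
force: [-0.2, 0.0, -0.3]
opening: 0.0387
gripper_force: 0.0
```

Request:
jog_arm([
  {"x": 0,"y": 0,"z": 0,"ax": 0,"ay": 0,"az": 0},
  {"x": 0,"y": 0,"z": 0,"ax": 0,"ay": 0,"az": 0},
  {"x": 0,"y": 0,"z": 0,"ax": 0,"ay": 0,"az": 0},
  {"x": 0,"y": 0,"z": 0,"ax": 0,"ay": 0,"az": 0},
  {"x": 0,"y": 0,"z": 0,"ax": 0,"ay": 0,"az": 0},
  {"x": 0,"y": 0,"z": 0,"ax": 0,"ay": 0,"az": 0},
  {"x": 0,"y": 0,"z": 0,"ax": 0,"ay": 0,"az": 0},
  {"x": 0,"y": 0,"z": 0,"ax": 0,"ay": 0,"az": 0},
], gripper=1)

```text
clock: 8.4
ee_pos: [0.68, -0.01, -0.0233]
ee_rot: [-3.142, -0.0, 0.209]
force: [-1.2, 0.0, 3.1]
opening: 0.0146
gripper_force: 41.0
```

Run:
```python
from h import *
go()
p,W=snap('side')
q=W[196:212,370:400].reshape(-1,3);q=q[(abs(q[:,0]-.675)<.02)&(abs(q[:,1]+.02)<.03)]
br=lambda p:p.min(-1)>90
print(rect(W,p,(.60,.75,-.08,.05),(.005,.022),br))
for v in range(196,214,2): print(v,[tuple(np.round(W[v,u]*1000).tolist()) for u in (378,380,382,384)],p[v,380])
```

```text
t 8.4 at [680.  -10.  -23.3] [-180.   -0.   12.] open 14.6 F [-1.2  0.   3.1] q [ 0.16  0.79 -0.28  1.59  0.27  0.81 -1.59]
{'c': (678.5, -15.3), 'L': 98.1, 'W': 19.8, 'ang': 2.1, 'mean': array([659.7, -16.8,  13.8]), 'med': array([654. , -18.3,  15.4]), 'n': 115}
196 [(671.0, -1.0, 53.0), (662.0, -26.0, 76.0), (664.0, -32.0, 81.0), (670.0, -32.0, 79.0)] [30 31 31]
198 [(671.0, -1.0, 46.0), (677.0, -1.0, 44.0), (667.0, -28.0, 70.0), (672.0, -30.0, 70.0)] [28 28 29]
200 [(671.0, -2.0, 40.0), (678.0, -0.0, 36.0), (669.0, -26.0, 61.0), (671.0, -31.0, 64.0)] [27 27 27]
202 [(671.0, -3.0, 33.0), (679.0, 0.0, 28.0), (671.0, -24.0, 52.0), (671.0, -32.0, 58.0)] [28 28 28]
204 [(673.0, -1.0, 24.0), (667.0, -22.0, 44.0), (669.0, -28.0, 48.0), (673.0, -31.0, 50.0)] [37 37 37]
206 [(674.0, -1.0, 17.0), (669.0, -20.0, 34.0), (672.0, -24.0, 37.0), (676.0, -28.0, 39.0)] [62 62 61]
208 [(671.0, -7.0, 16.0), (668.0, -21.0, 29.0), (672.0, -25.0, 31.0), (675.0, -30.0, 34.0)] [81 81 79]
210 [(665.0, -17.0, 19.0), (670.0, -20.0, 20.0), (674.0, -22.0, 21.0), (675.0, -30.0, 27.0)] [90 90 88]
212 [(664.0, -19.0, 14.0), (669.0, -23.0, 16.0), (nan, nan, nan), (676.0, -30.0, 20.0)] [90 90 87]
```

Request:
jog_arm([
  {"x": 0,"y": 0,"z": -0.02,"ax": 0,"ay": 0,"az": 0},
  {"x": -0.01,"y": 0.015,"z": -0.06,"ax": 0,"ay": 0,"az": 0},
  {"x": -0.04,"y": 0.06,"z": -0.08,"ax": 0,"ay": 0,"az": 1},
  {"x": -0.075,"y": 0.11,"z": -0.09,"ax": 0,"ay": 0,"az": 2.5},
  {"x": -0.11,"y": 0.16,"z": -0.09,"ax": 0,"ay": 0,"az": 4},
  {"x": -0.145,"y": 0.21,"z": -0.09,"ax": 0,"ay": 0,"az": 5.5},
  {"x": -0.18,"y": 0.26,"z": -0.09,"ax": 0,"ay": 0,"az": 7},
  {"x": -0.21,"y": 0.303,"z": -0.09,"ax": 0,"ay": 0,"az": 7.4},
])

```text
clock: 9.45
ee_pos: [0.5365, -0.3524, 0.0679]
ee_rot: [3.141, -0.001, 0.079]
force: [1.3, -0.4, -0.1]
opening: 0.0145
gripper_force: 40.5
```

Run:
```python
from h import *
go((516.1,-399.8,40,4.6),(516.1,-399.8,9,4.6))
```

```text
t 9.45 at [ 536.5 -352.4   67.9] [179.9  -0.    4.5] open 14.5 F [ 1.3 -0.4 -0.1] q [ 0.72  0.6  -0.25  1.67  0.18  0.89 -1.1 ]
(516.1, -399.8, 40, 4.6) -> [-0.0241  0.0457  0.0279] [ 0.1 -0.  -0.1]
(516.1, -399.8, 9, 4.6) -> [-0.0241  0.0456  0.0589] [ 0.1 -0.  -0.1]
```

Request:
jog_arm([
  {"x": -0.012,"y": 0.023,"z": 0.01,"ax": 0,"ay": 0,"az": 0},
  {"x": -0.024,"y": 0.0455,"z": 0.02,"ax": 0,"ay": 0,"az": 0},
  {"x": -0.024,"y": 0.0455,"z": 0.035,"ax": 0,"ay": 0,"az": 0},
  {"x": -0.024,"y": 0.0455,"z": 0.042,"ax": 0,"ay": 0,"az": 0},
  {"x": -0.024,"y": 0.0455,"z": 0.045,"ax": 0,"ay": 0,"az": 0},
  {"x": -0.024,"y": 0.0455,"z": 0.045,"ax": 0,"ay": 0,"az": 0},
  {"x": -0.024,"y": 0.0455,"z": 0.045,"ax": 0,"ay": 0,"az": 0},
  {"x": -0.024,"y": 0.0455,"z": 0.045,"ax": 0,"ay": 0,"az": 0},
])

```text
clock: 10.45
ee_pos: [0.5174, -0.3973, 0.0218]
ee_rot: [3.141, -0.0, 0.08]
force: [-0.3, 1.0, -0.7]
opening: 0.0145
gripper_force: 40.5
```

Run:
```python
from h import *
go((516.1,-399.8,9,4.6))
p,W=snap('side'); s=manip.get_state()['ee_pos']
cv2.imwrite('pics/s4.png',p[230:400,300:500][...,::-1].repeat(3,0).repeat(3,1))
br=lambda p:p.min(-1)>90
for z in ((.056,.07),(.048,.07)):print(rect(W,p,(s[0]-.08,s[0]+.08,s[1]-.05,s[1]+.05),z,br))
print(rect(W,p,(.42,.6,-.46,-.2),(.028,.036),lambda p:p.min(-1)>60))
```

```text
t 10.45 at [ 517.4 -397.3   21.8] [180.   -0.    4.6] open 14.5 F [-0.3  1.  -0.7] q [ 0.77  0.68 -0.23  1.66  0.2   0.83 -1.03]
(516.1, -399.8, 9, 4.6) -> [-0.0015  0.0024  0.0128] [ 0. -0.  0.]
{'c': (514.4, -395.1), 'L': 96.8, 'W': 39.0, 'ang': 16.9, 'mean': array([ 492.2, -398.8,   61.3]), 'med': array([ 491.3, -398.9,   61.2]), 'n': 287}
{'c': (514.4, -395.1), 'L': 96.8, 'W': 39.0, 'ang': 16.9, 'mean': array([ 491. , -399.8,   59.8]), 'med': array([ 490.4, -400.3,   60.9]), 'n': 344}
{'c': (509.9, -329.7), 'L': 180.5, 'W': 60.9, 'ang': -85.2, 'mean': array([ 503.4, -322.1,   32.1]), 'med': array([ 502.9, -316.3,   32.1]), 'n': 1844}
```

View pics/s4.png

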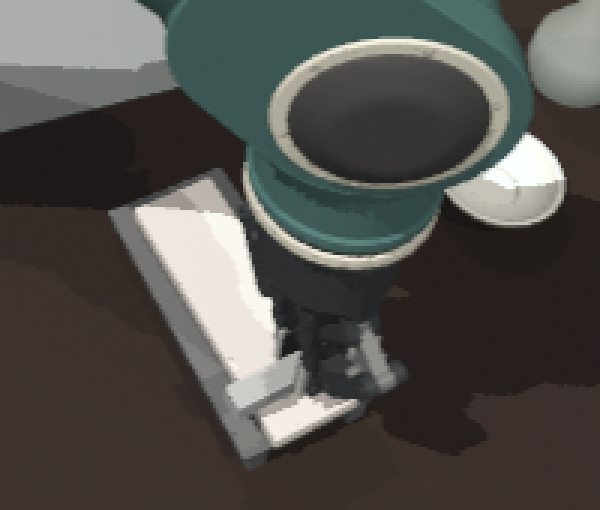

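Request:
jog_arm([
  {"x": -0.001,"y": 0.002,"z": 0.003,"ax": 0,"ay": 0,"az": 0},
  {"x": -0.001,"y": 0.002,"z": 0.006,"ax": 0,"ay": 0,"az": 0},
  {"x": -0.001,"y": 0.002,"z": 0.009,"ax": 0,"ay": 0,"az": 0},
  {"x": -0.001,"y": 0.002,"z": 0.011,"ax": 0,"ay": 0,"az": 0},
  {"x": -0.001,"y": 0.002,"z": 0.012,"ax": 0,"ay": 0,"az": 0},
  {"x": -0.001,"y": 0.002,"z": 0.0125,"ax": 0,"ay": 0,"az": 0},
  {"x": -0.001,"y": 0.002,"z": 0.0125,"ax": 0,"ay": 0,"az": 0},
  {"x": -0.001,"y": 0.002,"z": 0.0125,"ax": 0,"ay": 0,"az": 0},
])

```text
clock: 11.5
ee_pos: [0.5164, -0.3994, 0.0091]
ee_rot: [-3.142, -0.0, 0.08]
force: [0.2, 0.1, -0.5]
opening: 0.015
gripper_force: 40.5
```

Request:
jog_arm([
  {"x": 0,"y": 0,"z": 0,"ax": 0,"ay": 0,"az": 0},
  {"x": 0,"y": 0,"z": 0,"ax": 0,"ay": 0,"az": 0},
  {"x": 0,"y": 0,"z": 0,"ax": 0,"ay": 0,"az": 0},
  {"x": 0,"y": 0,"z": 0,"ax": 0,"ay": 0,"az": 0},
  {"x": 0,"y": 0,"z": -0.01,"ax": 0,"ay": 0,"az": 0},
  {"x": 0,"y": 0,"z": -0.03,"ax": 0,"ay": 0,"az": 0},
  {"x": 0,"y": 0,"z": -0.06,"ax": 0,"ay": 0,"az": 0},
  {"x": 0,"y": 0,"z": -0.1,"ax": 0,"ay": 0,"az": 0},
], gripper=0.55)

```text
clock: 12.5
ee_pos: [0.5162, -0.3992, 0.111]
ee_rot: [-3.141, 0.0, 0.08]
force: [-0.6, -0.5, 1.1]
opening: 0.0384
gripper_force: 0.0
```

Run:
```python
from h import *
go((668.5,-136.5+273,80,-1.8))
```

```text
t 12.5 at [ 516.2 -399.2  111. ] [-180.     0.     4.6] open 38.4 F [-0.6 -0.5  1.1] q [ 0.79  0.57 -0.26  1.61  0.16  0.98 -1.  ]
(668.5, 136.5, 80, -1.8) -> [ 0.1947 -0.5218  0.0311] [-0.   0.   6.4]
```

Request:
jog_arm([
  {"x": 0.02,"y": -0.055,"z": 0,"ax": 0,"ay": 0,"az": 1},
  {"x": 0.041,"y": -0.112,"z": 0,"ax": 0,"ay": 0,"az": 2},
  {"x": 0.062,"y": -0.168,"z": 0,"ax": 0,"ay": 0,"az": 3},
  {"x": 0.083,"y": -0.224,"z": 0,"ax": 0,"ay": 0,"az": 4},
  {"x": 0.104,"y": -0.28,"z": 0,"ax": 0,"ay": 0,"az": 5},
  {"x": 0.125,"y": -0.336,"z": 0,"ax": 0,"ay": 0,"az": 6.4},
  {"x": 0.146,"y": -0.392,"z": 0.01,"ax": 0,"ay": 0,"az": 6.4},
  {"x": 0.167,"y": -0.448,"z": 0.02,"ax": 0,"ay": 0,"az": 6.4},
])

```text
clock: 13.5
ee_pos: [0.6478, 0.0624, 0.0907]
ee_rot: [-3.142, -0.002, -0.032]
force: [0.6, -1.4, 0.6]
opening: 0.0382
gripper_force: 0.0
```

Run:
```python
from h import *
p,W=snap('side')
br=lambda p:p.min(-1)>90
print(rect(W,p,(.42,.6,-.45,-.35),(.044,.053),br), rect(W,p,(.42,.6,-.46,-.2),(.028,.036),lambda p:p.min(-1)>60))
p,W=snap('top')
print(rect(W,p,(.42,.6,-.45,-.35),(.044,.053),br), rect(W,p,(.42,.6,-.46,-.2),(.028,.036),lambda p:p.min(-1)>60))
go((668.3,136.5,30,-1.8))
```

```text
{'c': (515.2, -397.9), 'L': 99.8, 'W': 17.5, 'ang': 4.8, 'mean': array([ 513.5, -398.9,   47.9]), 'med': array([ 513.1, -398.9,   48. ]), 'n': 517} {'c': (507.9, -329.7), 'L': 180.3, 'W': 97.8, 'ang': -84.3, 'mean': array([ 508.7, -329.1,   32.1]), 'med': array([ 508.4, -329.6,   32.1]), 'n': 2322}
{'c': (515.5, -401.1), 'L': 96.7, 'W': 16.0, 'ang': 4.9, 'mean': array([ 514.3, -401. ,   48.1]), 'med': array([ 512.5, -400.9,   48. ]), 'n': 125} {'c': (513.7, -325.6), 'L': 193.1, 'W': 67.9, 'ang': -85.6, 'mean': array([ 509.4, -321.8,   31.9]), 'med': array([ 509.5, -322.3,   31.9]), 'n': 693}
t 13.6 at [647.1  69.   89.7] [-179.8   -0.    -1.3] open 38.6 F [-1.3  0.2 -0.1] q [ 0.07  0.6  -0.31  1.63  0.21  0.95 -1.91]
(668.3, 136.5, 30, -1.8) -> [ 0.0196 -0.0677  0.06  ] [-0.2 -0.   0.5]
```

Request:
jog_arm([
  {"x": 0.01,"y": -0.04,"z": 0.01,"ax": 0,"ay": 0,"az": 0},
  {"x": 0.0192,"y": -0.0764,"z": 0.03,"ax": 0,"ay": 0,"az": 0},
  {"x": 0.0192,"y": -0.0764,"z": 0.05,"ax": 0,"ay": 0,"az": 0},
  {"x": 0.0192,"y": -0.0764,"z": 0.07,"ax": 0,"ay": 0,"az": 0},
  {"x": 0.0192,"y": -0.0764,"z": 0.08,"ax": 0,"ay": 0,"az": 0},
  {"x": 0.0192,"y": -0.0764,"z": 0.09,"ax": 0,"ay": 0,"az": 0},
  {"x": 0.0192,"y": -0.0764,"z": 0.1,"ax": 0,"ay": 0,"az": 0},
  {"x": 0.0192,"y": -0.0764,"z": 0.107,"ax": 0,"ay": 0,"az": 0},
])

```text
clock: 14.6
ee_pos: [0.6685, 0.1362, -0.0184]
ee_rot: [-3.142, 0.0, -0.032]
force: [0.6, 0.2, -0.7]
opening: 0.038
gripper_force: 0.0
```

Run:
```python
from h import *
go((668.3,136.5,-24,-1.8))
```

```text
t 14.6 at [668.5 136.2 -18.4] [-180.     0.    -1.8] open 38.0 F [ 0.6  0.2 -0.7] q [-0.06  0.79 -0.28  1.58  0.27  0.82 -2.04]
(668.3, 136.5, -24, -1.8) -> [-0.0002 -0.0003  0.0056] [-0.  0. -0.]
```

Request:
jog_arm([
  {"x": 0,"y": 0,"z": 0.0055,"ax": 0,"ay": 0,"az": 0},
  {"x": 0,"y": 0,"z": 0.0055,"ax": 0,"ay": 0,"az": 0},
  {"x": 0,"y": 0,"z": 0.0055,"ax": 0,"ay": 0,"az": 0},
  {"x": 0,"y": 0,"z": 0.0055,"ax": 0,"ay": 0,"az": 0},
  {"x": 0,"y": 0,"z": 0.0055,"ax": 0,"ay": 0,"az": 0},
  {"x": 0,"y": 0,"z": 0.0055,"ax": 0,"ay": 0,"az": 0},
  {"x": 0,"y": 0,"z": 0.0055,"ax": 0,"ay": 0,"az": 0},
  {"x": 0,"y": 0,"z": 0.0055,"ax": 0,"ay": 0,"az": 0},
], gripper=1)

```text
clock: 15.6
ee_pos: [0.6685, 0.1364, -0.0235]
ee_rot: [-3.142, 0.0, -0.031]
force: [-0.4, 0.1, -1.3]
opening: 0.015
gripper_force: 40.0
```

Request:
jog_arm([
  {"x": 0,"y": 0,"z": -0.02,"ax": 0,"ay": 0,"az": 0},
  {"x": -0.008,"y": 0.02,"z": -0.06,"ax": 0,"ay": 0,"az": 0},
  {"x": -0.024,"y": 0.065,"z": -0.08,"ax": 0,"ay": 0,"az": -1},
  {"x": -0.045,"y": 0.12,"z": -0.09,"ax": 0,"ay": 0,"az": -2},
  {"x": -0.066,"y": 0.175,"z": -0.09,"ax": 0,"ay": 0,"az": -3},
  {"x": -0.087,"y": 0.23,"z": -0.09,"ax": 0,"ay": 0,"az": -4},
  {"x": -0.108,"y": 0.285,"z": -0.09,"ax": 0,"ay": 0,"az": -5.5},
  {"x": -0.128,"y": 0.338,"z": -0.09,"ax": 0,"ay": 0,"az": -6.6},
])

```text
clock: 16.6
ee_pos: [0.5294, -0.1994, 0.0681]
ee_rot: [3.141, -0.001, 0.084]
force: [1.3, 0.7, -0.4]
opening: 0.0144
gripper_force: 40.0
```

Run:
```python
from h import *
go((504.1,-259.7,22,4.8),(504.1,-259.7,9,4.8))
```

```text
t 16.6 at [ 529.4 -199.4   68.1] [ 1.799e+02 -1.000e-01  4.800e+00] open 14.4 F [ 1.3  0.7 -0.4] q [ 0.56  0.5  -0.32  1.86  0.21  0.81 -1.35]
(504.1, -259.7, 22, 4.8) -> [-0.0304  0.0579  0.0461] [ 0.1 -0.1  0. ]
(504.1, -259.7, 9, 4.8) -> [-0.0304  0.0579  0.0591] [ 0.1 -0.1  0. ]
```

Request:
jog_arm([
  {"x": -0.02,"y": 0.04,"z": 0.0,"ax": 0,"ay": 0,"az": 0},
  {"x": -0.031,"y": 0.0598,"z": 0.01,"ax": 0,"ay": 0,"az": 0},
  {"x": -0.031,"y": 0.0598,"z": 0.025,"ax": 0,"ay": 0,"az": 0},
  {"x": -0.031,"y": 0.0598,"z": 0.036,"ax": 0,"ay": 0,"az": 0},
  {"x": -0.031,"y": 0.0598,"z": 0.045,"ax": 0,"ay": 0,"az": 0},
  {"x": -0.031,"y": 0.0598,"z": 0.05,"ax": 0,"ay": 0,"az": 0},
  {"x": -0.031,"y": 0.0598,"z": 0.053,"ax": 0,"ay": 0,"az": 0},
  {"x": -0.031,"y": 0.0598,"z": 0.053,"ax": 0,"ay": 0,"az": 0},
])

```text
clock: 17.6
ee_pos: [0.5041, -0.2595, 0.0135]
ee_rot: [-3.142, 0.0, 0.084]
force: [-0.3, 0.3, -0.4]
opening: 0.0149
gripper_force: 40.0
```

Run:
```python
from h import *
go((504.1,-259.7,9,4.8))
```

```text
t 17.6 at [ 504.1 -259.5   13.5] [-180.     0.     4.8] open 14.9 F [-0.3  0.3 -0.4] q [ 0.64  0.58 -0.28  1.88  0.23  0.71 -1.26]
(504.1, -259.7, 9, 4.8) -> [-0.0001  0.0002  0.0045] [-0.  0.  0.]
```

Request:
jog_arm([
  {"x": 0,"y": 0,"z": 0.001,"ax": 0,"ay": 0,"az": 0},
  {"x": 0,"y": 0,"z": 0.002,"ax": 0,"ay": 0,"az": 0},
  {"x": 0,"y": 0,"z": 0.003,"ax": 0,"ay": 0,"az": 0},
  {"x": 0,"y": 0,"z": 0.004,"ax": 0,"ay": 0,"az": 0},
  {"x": 0,"y": 0,"z": 0.0045,"ax": 0,"ay": 0,"az": 0},
  {"x": 0,"y": 0,"z": 0.0045,"ax": 0,"ay": 0,"az": 0},
  {"x": 0,"y": 0,"z": 0.0045,"ax": 0,"ay": 0,"az": 0},
  {"x": 0,"y": 0,"z": 0.0045,"ax": 0,"ay": 0,"az": 0},
])

```text
clock: 18.6
ee_pos: [0.5041, -0.2596, 0.009]
ee_rot: [-3.142, -0.0, 0.084]
force: [-0.4, -1.2, -0.6]
opening: 0.0154
gripper_force: 40.0
```

Request:
jog_arm([
  {"x": 0,"y": 0,"z": 0,"ax": 0,"ay": 0,"az": 0},
  {"x": 0,"y": 0,"z": 0,"ax": 0,"ay": 0,"az": 0},
  {"x": 0,"y": 0,"z": 0,"ax": 0,"ay": 0,"az": 0},
  {"x": 0,"y": 0,"z": 0,"ax": 0,"ay": 0,"az": 0},
  {"x": 0,"y": 0,"z": -0.01,"ax": 0,"ay": 0,"az": 0},
  {"x": 0,"y": 0,"z": -0.03,"ax": 0,"ay": 0,"az": 0},
  {"x": 0,"y": 0,"z": -0.07,"ax": 0,"ay": 0,"az": 0},
  {"x": 0,"y": 0,"z": -0.12,"ax": 0,"ay": 0,"az": 0},
], gripper=0.55)

```text
clock: 19.6
ee_pos: [0.5038, -0.2594, 0.1312]
ee_rot: [-3.141, 0.0, 0.084]
force: [0.2, -0.5, 0.8]
opening: 0.0383
gripper_force: 0.0
```

Run:
```python
from h import *
go((463,327.5,100,104.5))
```

```text
t 19.6 at [ 503.8 -259.4  131.2] [-180.     0.     4.8] open 38.3 F [ 0.2 -0.5  0.8] q [ 0.68  0.41 -0.33  1.82  0.16  0.94 -1.2 ]
(463, 327.5, 100, 104.5) -> [ 0.0085 -0.5882  0.0314] [ -0.   -0.  -99.7]
```

Request:
jog_arm([
  {"x": 0.001,"y": -0.05,"z": 0,"ax": 0,"ay": 0,"az": -9},
  {"x": 0.002,"y": -0.108,"z": 0,"ax": 0,"ay": 0,"az": -19},
  {"x": 0.003,"y": -0.167,"z": 0,"ax": 0,"ay": 0,"az": -29},
  {"x": 0.004,"y": -0.226,"z": 0,"ax": 0,"ay": 0,"az": -39},
  {"x": 0.005,"y": -0.285,"z": 0,"ax": 0,"ay": 0,"az": -49},
  {"x": 0.006,"y": -0.344,"z": 0,"ax": 0,"ay": 0,"az": -59},
  {"x": 0.007,"y": -0.403,"z": 0,"ax": 0,"ay": 0,"az": -69},
  {"x": 0.0075,"y": -0.462,"z": 0,"ax": 0,"ay": 0,"az": -79},
])

```text
clock: 20.6
ee_pos: [0.473, 0.2029, 0.1306]
ee_rot: [3.139, 0.0, 1.468]
force: [1.1, 0.7, -0.7]
opening: 0.0385
gripper_force: 0.0
```

Run:
```python
from h import *
go((463,327.5,80,104.5))
p,W=snap('top')
br=lambda p:p.min(-1)>90
for n in('top','side'):
    p,W=snap(n)
    for b in ((-.45,-.35),(-.31,-.21)):print(n,rect(W,p,(.42,.6)+b,(.044,.053),br))
    print(rect(W,p,(.39,.54,.2,.45),(.056,.08)))
```

```text
t 20.6 at [473.  202.9 130.6] [179.9   0.   84.1] open 38.5 F [ 1.1  0.7 -0.7] q [ 0.17  0.41 -0.78  1.94  0.35  0.94 -0.88]
(463, 327.5, 80, 104.5) -> [ 0.1229 -0.0229  0.0505] [  0.1   0.  -20.4]
top {'c': (515.6, -400.7), 'L': 97.4, 'W': 15.8, 'ang': 3.9, 'mean': array([ 515.6, -400.5,   48.1]), 'med': array([ 515.7, -399.9,   47.8]), 'n': 115}
top {'c': (504.4, -256.8), 'L': 96.4, 'W': 24.4, 'ang': 4.8, 'mean': array([ 504. , -260.9,   47.7]), 'med': array([ 504.3, -261.5,   47.7]), 'n': 134}
{'c': (451.5, 374.2), 'L': 73.1, 'W': 39.6, 'ang': -52.4, 'mean': array([451.3, 374.7,  64.2]), 'med': array([451.9, 375.5,  64. ]), 'n': 108}
side {'c': (515.1, -398.4), 'L': 99.5, 'W': 17.4, 'ang': 4.9, 'mean': array([ 513.4, -398.9,   47.9]), 'med': array([ 512.7, -398.9,   47.9]), 'n': 515}
side {'c': (504.0, -258.8), 'L': 100.9, 'W': 18.5, 'ang': 5.1, 'mean': array([ 502.5, -259.5,   47.9]), 'med': array([ 501.7, -259.7,   47.9]), 'n': 369}
{'c': (461.8, 327.6), 'L': 179.7, 'W': 14.1, 'ang': -75.0, 'mean': array([462.6, 320. ,  64.2]), 'med': array([462.8, 318.4,  65. ]), 'n': 200}
```

Request:
jog_arm([
  {"x": 0.05,"y": -0.008,"z": 0,"ax": 0,"ay": 0,"az": -10},
  {"x": 0.1,"y": -0.018,"z": 0.01,"ax": 0,"ay": 0,"az": -20.7},
  {"x": 0.124,"y": -0.0236,"z": 0.03,"ax": 0,"ay": 0,"az": -20.7},
  {"x": 0.124,"y": -0.0236,"z": 0.045,"ax": 0,"ay": 0,"az": -20.7},
  {"x": 0.124,"y": -0.0236,"z": 0.06,"ax": 0,"ay": 0,"az": -20.7},
  {"x": 0.124,"y": -0.0236,"z": 0.08,"ax": 0,"ay": 0,"az": -20.7},
  {"x": 0.124,"y": -0.0236,"z": 0.1,"ax": 0,"ay": 0,"az": -20.7},
  {"x": 0.124,"y": -0.0236,"z": 0.115,"ax": 0,"ay": 0,"az": -20.7},
])

```text
clock: 21.75
ee_pos: [0.4627, 0.3266, 0.0126]
ee_rot: [-3.141, 0.0, 1.823]
force: [-0.2, -0.5, 0.4]
opening: 0.0382
gripper_force: 0.0
```

Run:
```python
from h import *
go((462.5,327.5,10,104.5))
```

```text
t 21.75 at [462.7 326.6  12.6] [-180.     0.   104.5] open 38.2 F [-0.2 -0.5  0.4] q [-0.12  0.69 -0.72  1.87  0.61  0.82 -0.91]
(462.5, 327.5, 10, 104.5) -> [ 0.0009 -0.      0.0026] [-0.  0. -0.]
```

Request:
jog_arm([
  {"x": 0,"y": 0,"z": 0,"ax": 0,"ay": 0,"az": 0},
  {"x": 0,"y": 0,"z": 0,"ax": 0,"ay": 0,"az": 0},
  {"x": 0,"y": 0,"z": 0,"ax": 0,"ay": 0,"az": 0},
  {"x": 0,"y": 0,"z": 0,"ax": 0,"ay": 0,"az": 0},
  {"x": 0,"y": 0,"z": 0,"ax": 0,"ay": 0,"az": 0},
  {"x": 0,"y": 0,"z": 0,"ax": 0,"ay": 0,"az": 0},
  {"x": 0,"y": 0,"z": 0,"ax": 0,"ay": 0,"az": 0},
  {"x": 0,"y": 0,"z": 0,"ax": 0,"ay": 0,"az": 0},
], gripper=1, squeeze=50)

```text
clock: 22.75
ee_pos: [0.4632, 0.3274, 0.0143]
ee_rot: [3.141, -0.0, 1.824]
force: [4.5, 3.1, 2.7]
opening: 0.0109
gripper_force: 52.6
```

Request:
jog_arm([
  {"x": 0,"y": 0,"z": -0.005,"ax": 0,"ay": 0,"az": 0},
  {"x": 0,"y": 0,"z": -0.015,"ax": 0,"ay": 0,"az": 0},
  {"x": 0,"y": 0,"z": -0.03,"ax": 0,"ay": 0,"az": 0},
  {"x": 0,"y": 0,"z": -0.045,"ax": 0,"ay": 0,"az": 0},
  {"x": 0,"y": 0,"z": -0.06,"ax": 0,"ay": 0,"az": 0},
  {"x": 0,"y": 0,"z": -0.075,"ax": 0,"ay": 0,"az": 0},
  {"x": 0,"y": 0,"z": -0.088,"ax": 0,"ay": 0,"az": 0},
  {"x": 0,"y": 0,"z": -0.095,"ax": 0,"ay": 0,"az": 0},
])

```text
clock: 23.75
ee_pos: [0.4629, 0.3272, 0.1099]
ee_rot: [3.141, -0.0, 1.824]
force: [-0.2, 0.2, -0.6]
opening: 0.011
gripper_force: 52.3
```

Run:
```python
from h import *
go((476,-12.4,100,94.8))
p,W=snap('side')
q=rect(W,p,(.39,.54,.15,.5),(.07,.2),lambda p:(p.min(-1)>110)); print(q)
p,W=snap('top')
print(rect(W,p,(.39,.54,.2,.45),(.14,.17),lambda p:(p.min(-1)>110)))
```

```text
t 23.75 at [462.9 327.2 109.9] [180.   -0.  104.5] open 11.0 F [-0.2  0.2 -0.6] q [-0.04  0.55 -0.82  1.82  0.49  0.98 -0.82]
(476, -12.4, 100, 94.8) -> [-0.3321 -0.0723  0.0098] [ 0.  -0.   9.7]
{'c': (448.3, 325.0), 'L': 180.0, 'W': 45.0, 'ang': -77.9, 'mean': array([462.5, 302.4, 135.6]), 'med': array([465.1, 293. , 133.7]), 'n': 497}
None
```

Request:
jog_arm([
  {"x": -0.03,"y": -0.006,"z": 0,"ax": 0,"ay": 0,"az": 1},
  {"x": -0.08,"y": -0.017,"z": 0,"ax": 0,"ay": 0,"az": 3},
  {"x": -0.135,"y": -0.029,"z": 0,"ax": 0,"ay": 0,"az": 5},
  {"x": -0.19,"y": -0.041,"z": 0,"ax": 0,"ay": 0,"az": 7},
  {"x": -0.245,"y": -0.053,"z": 0.01,"ax": 0,"ay": 0,"az": 9},
  {"x": -0.295,"y": -0.064,"z": 0.025,"ax": 0,"ay": 0,"az": 9.7},
  {"x": -0.325,"y": -0.071,"z": 0.04,"ax": 0,"ay": 0,"az": 9.7},
  {"x": -0.332,"y": -0.0723,"z": 0.055,"ax": 0,"ay": 0,"az": 9.7},
])

```text
clock: 24.85
ee_pos: [0.4756, -0.0144, 0.0531]
ee_rot: [-3.141, 0.0, 1.651]
force: [0.2, -0.3, -1.2]
opening: 0.011
gripper_force: 52.3
```

Request:
jog_arm([
  {"x": 0,"y": 0,"z": 0.01,"ax": 0,"ay": 0,"az": 0},
  {"x": 0,"y": 0,"z": 0.02,"ax": 0,"ay": 0,"az": 0},
  {"x": 0,"y": 0,"z": 0.027,"ax": 0,"ay": 0,"az": 0},
  {"x": 0,"y": 0,"z": 0.033,"ax": 0,"ay": 0,"az": 0},
  {"x": 0,"y": 0,"z": 0.037,"ax": 0,"ay": 0,"az": 0},
  {"x": 0,"y": 0,"z": 0.039,"ax": 0,"ay": 0,"az": 0},
  {"x": 0,"y": 0,"z": 0.039,"ax": 0,"ay": 0,"az": 0},
  {"x": 0,"y": 0,"z": 0.039,"ax": 0,"ay": 0,"az": 0},
])

```text
clock: 25.85
ee_pos: [0.4761, -0.0124, 0.0152]
ee_rot: [3.141, 0.0, 1.654]
force: [0.6, -0.2, -2.0]
opening: 0.0107
gripper_force: 52.3
```

Run:
```python
from h import *
go((476,-12.4,11.3,94.8))
```

```text
t 25.85 at [476.1 -12.4  15.2] [180.    0.   94.8] open 10.7 F [ 0.6 -0.2 -2. ] q [ 0.53  0.53 -0.68  2.09  0.53  0.69 -0.42]
(476, -12.4, 11.3, 94.8) -> [-0.     -0.0001  0.0039] [ 0.  0. -0.]
```

Request:
jog_arm([
  {"x": 0,"y": 0,"z": 0.001,"ax": 0,"ay": 0,"az": 0},
  {"x": 0,"y": 0,"z": 0.002,"ax": 0,"ay": 0,"az": 0},
  {"x": 0,"y": 0,"z": 0.003,"ax": 0,"ay": 0,"az": 0},
  {"x": 0,"y": 0,"z": 0.0035,"ax": 0,"ay": 0,"az": 0},
  {"x": 0,"y": 0,"z": 0.004,"ax": 0,"ay": 0,"az": 0},
  {"x": 0,"y": 0,"z": 0.004,"ax": 0,"ay": 0,"az": 0},
  {"x": 0,"y": 0,"z": 0.004,"ax": 0,"ay": 0,"az": 0},
  {"x": 0,"y": 0,"z": 0.004,"ax": 0,"ay": 0,"az": 0},
])

```text
clock: 26.85
ee_pos: [0.476, -0.0123, 0.0111]
ee_rot: [3.142, -0.0, 1.654]
force: [-0.9, 0.1, -0.8]
opening: 0.0111
gripper_force: 52.3
```

Request:
jog_arm([
  {"x": 0,"y": 0,"z": 0,"ax": 0,"ay": 0,"az": 0},
  {"x": 0,"y": 0,"z": 0,"ax": 0,"ay": 0,"az": 0},
  {"x": 0,"y": 0,"z": 0,"ax": 0,"ay": 0,"az": 0},
  {"x": 0,"y": 0,"z": 0,"ax": 0,"ay": 0,"az": 0},
  {"x": 0,"y": 0,"z": -0.01,"ax": 0,"ay": 0,"az": 0},
  {"x": 0,"y": 0,"z": -0.025,"ax": 0,"ay": 0,"az": 0},
  {"x": 0,"y": 0,"z": -0.04,"ax": 0,"ay": 0,"az": 0},
  {"x": 0,"y": 0,"z": -0.055,"ax": 0,"ay": 0,"az": 0},
], gripper=0.6)

```text
clock: 27.85
ee_pos: [0.4761, -0.0124, 0.0674]
ee_rot: [3.141, 0.0, 1.654]
force: [-0.1, -0.5, 0.7]
opening: 0.0337
gripper_force: 0.0
```

Run:
```python
from h import *
go((436,-12.4,20,94.8))
p,W=snap('side');cv2.imwrite('pics/s5.png',p[130:300,230:430][...,::-1].repeat(3,0).repeat(3,1))
```

```text
t 27.85 at [476.1 -12.4  67.4] [180.    0.   94.8] open 33.7 F [-0.1 -0.5  0.7] q [ 0.59  0.45 -0.75  2.07  0.43  0.78 -0.34]
(436, -12.4, 20, 94.8) -> [ 0.0034 -0.04    0.0474] [ 0.  0. -0.]
```

View pics/s5.png

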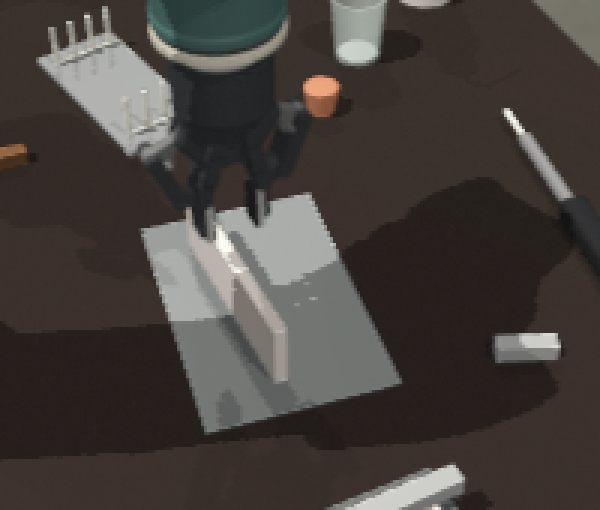

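The board stands on its edge on the mat at crop (240,290) and the gripper is clear above it. Next: go behind it, shut, lower and push.

Request:
jog_arm([
  {"x": 0.003,"y": -0.022,"z": 0,"ax": 0,"ay": 0,"az": 0},
  {"x": 0.003,"y": -0.044,"z": 0,"ax": 0,"ay": 0,"az": 0},
  {"x": 0.003,"y": -0.044,"z": 0,"ax": 0,"ay": 0,"az": 0},
  {"x": 0.003,"y": -0.044,"z": 0.005,"ax": 0,"ay": 0,"az": 0},
  {"x": 0.003,"y": -0.044,"z": 0.02,"ax": 0,"ay": 0,"az": 0},
  {"x": 0.003,"y": -0.044,"z": 0.035,"ax": 0,"ay": 0,"az": 0},
  {"x": 0.003,"y": -0.044,"z": 0.045,"ax": 0,"ay": 0,"az": 0},
  {"x": 0.003,"y": -0.044,"z": 0.047,"ax": 0,"ay": 0,"az": 0},
], gripper=1)

```text
clock: 28.9
ee_pos: [0.4314, -0.0127, 0.0181]
ee_rot: [-3.14, -0.001, 1.655]
force: [-0.2, -0.1, 0.9]
opening: 0.0002
gripper_force: 0.0
```

Request:
jog_arm([
  {"x": 0,"y": 0.006,"z": 0,"ax": 0,"ay": 0,"az": 0},
  {"x": 0,"y": 0.012,"z": 0,"ax": 0,"ay": 0,"az": 0},
  {"x": 0,"y": 0.018,"z": 0,"ax": 0,"ay": 0,"az": 0},
  {"x": 0,"y": 0.024,"z": 0,"ax": 0,"ay": 0,"az": 0},
  {"x": 0,"y": 0.03,"z": 0,"ax": 0,"ay": 0,"az": 0},
  {"x": 0,"y": 0.036,"z": 0,"ax": 0,"ay": 0,"az": 0},
  {"x": 0,"y": 0.042,"z": 0,"ax": 0,"ay": 0,"az": 0},
  {"x": 0,"y": 0.048,"z": 0,"ax": 0,"ay": 0,"az": 0},
])

```text
clock: 29.9
ee_pos: [0.4801, -0.009, 0.019]
ee_rot: [-3.142, -0.0, 1.654]
force: [-0.6, 0.5, -1.3]
opening: -0.0
gripper_force: 0.0
```

Run:
```python
from h import *
go((476,-12.4,80,94.8))
p,W=snap('side'); br=lambda p:p.min(-1)>60
print(rect(W,p,(.40,.62,-.15,.12),(.011,.09),br))
```

```text
t 29.9 at [480.1  -9.   19. ] [-180.    -0.    94.8] open -0.0 F [-0.6  0.5 -1.3] q [ 0.52  0.53 -0.68  2.08  0.52  0.7  -0.42]
(476, -12.4, 80, 94.8) -> [-0.0031 -0.0043 -0.061 ] [-0. -0. -0.]
{'c': (502.1, -18.1), 'L': 163.4, 'W': 76.0, 'ang': -85.1, 'mean': array([509. , -30.7,  19.8]), 'med': array([510.4, -28. ,  15.4]), 'n': 1078}
```

Request:
jog_arm([
  {"x": 0,"y": -0.005,"z": -0.01,"ax": 0,"ay": 0,"az": 0},
  {"x": 0,"y": -0.01,"z": -0.03,"ax": 0,"ay": 0,"az": 0},
  {"x": 0,"y": -0.02,"z": -0.06,"ax": 0,"ay": 0,"az": 0},
  {"x": 0,"y": -0.02,"z": -0.09,"ax": 0,"ay": 0,"az": 0},
  {"x": 0,"y": -0.02,"z": -0.11,"ax": 0,"ay": 0,"az": 0},
  {"x": 0,"y": -0.02,"z": -0.12,"ax": 0,"ay": 0,"az": 0},
  {"x": 0,"y": -0.02,"z": -0.12,"ax": 0,"ay": 0,"az": 0},
  {"x": 0,"y": -0.02,"z": -0.12,"ax": 0,"ay": 0,"az": 0},
], gripper=0)

```text
clock: 30.95
ee_pos: [0.4592, -0.0107, 0.1384]
ee_rot: [-3.141, -0.0, 1.655]
force: [0.2, -0.1, 0.2]
opening: 0.0856
gripper_force: 0.0
```

Run:
```python
from h import *
p,W=snap('side'); br=lambda p:p.min(-1)>60
for z in((.011,.02),(.008,.02)):print(rect(W,p,(.40,.62,-.15,.12),z,br))
t,T=snap('top'); print(rect(T,t,(.40,.62,-.15,.12),(.011,.02),br))
# open fingertips (lowest points near the tool)
e=manip.get_state()['ee_pos']
m=(abs(W[...,0]-e[0])<.08)&(abs(W[...,1]-e[1])<.05)&(W[...,2]>.08)&(W[...,2]<.3)
print(np.round(np.percentile(W[m][:,2],[0,1,3])*1000))
go()
cv2.imwrite('pics/s6.png',p[100:300,230:430][...,::-1].repeat(3,0).repeat(3,1))
```

```text
{'c': (509.2, -7.0), 'L': 183.0, 'W': 61.1, 'ang': -85.4, 'mean': array([508.9, -14.3,  15.1]), 'med': array([508.7, -17. ,  15.1]), 'n': 1240}
{'c': (484.7, -8.9), 'L': 182.9, 'W': 110.2, 'ang': -85.5, 'mean': array([508.5, -15.4,  14.9]), 'med': array([508.3, -18.2,  15.1]), 'n': 1279}
{'c': (500.0, 81.9), 'L': 61.0, 'W': 48.2, 'ang': 13.1, 'mean': array([500.7,  68.9,  15. ]), 'med': array([498.6,  68.3,  15. ]), 'n': 92}
[182. 188. 194.]
t 31.05 at [459.3 -10.6 138.4] [-179.9   -0.    94.8] open 85.5 F [-0.  -0.4 -0.3] q [ 0.7   0.3  -0.85  2.05  0.29  0.91 -0.22]
```

View pics/s6.png

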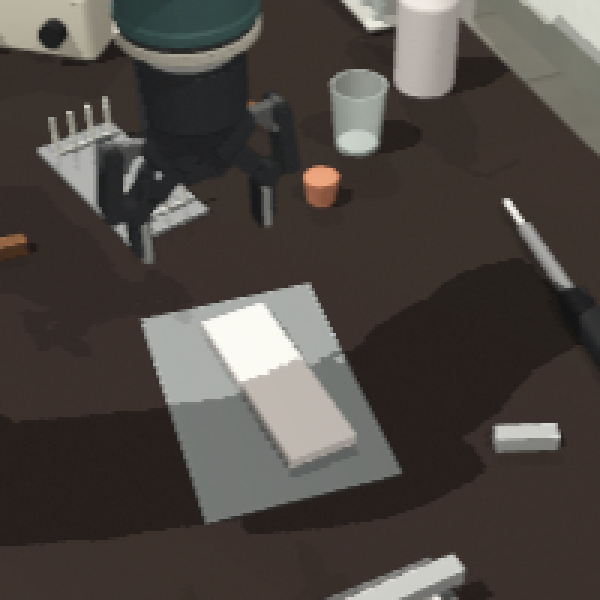

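The board lies flat on the mat at about (509,-8), angle 94.6°, clear of the gripper. Next I grasp it by its long edges.

Run:
```python
from h import *
go((509.3,-8.5,-31,94.6))
```

```text
t 31.05 at [459.3 -10.6 138.4] [-179.9   -0.    94.8] open 85.5 F [-0.  -0.4 -0.3] q [ 0.7   0.3  -0.85  2.05  0.29  0.91 -0.22]
(509.3, -8.5, -31, 94.6) -> [-0.0022  0.0502  0.1693] [-0.1 -0.   0.2]
```

Request:
jog_arm([
  {"x": -0.002,"y": 0.03,"z": 0.02,"ax": 0,"ay": 0,"az": 0.2},
  {"x": -0.002,"y": 0.05,"z": 0.06,"ax": 0,"ay": 0,"az": 0.2},
  {"x": -0.002,"y": 0.05,"z": 0.09,"ax": 0,"ay": 0,"az": 0.2},
  {"x": -0.002,"y": 0.05,"z": 0.115,"ax": 0,"ay": 0,"az": 0.2},
  {"x": -0.002,"y": 0.05,"z": 0.13,"ax": 0,"ay": 0,"az": 0.2},
  {"x": -0.002,"y": 0.05,"z": 0.145,"ax": 0,"ay": 0,"az": 0.2},
  {"x": -0.002,"y": 0.05,"z": 0.157,"ax": 0,"ay": 0,"az": 0.2},
  {"x": -0.002,"y": 0.05,"z": 0.162,"ax": 0,"ay": 0,"az": 0.2},
])

```text
clock: 32.05
ee_pos: [0.5097, -0.0085, -0.0234]
ee_rot: [-3.141, -0.0, 1.651]
force: [-0.0, 0.8, -0.0]
opening: 0.0853
gripper_force: 0.0
```

Run:
```python
from h import *
go((509.3,-8.5,-31,94.6))
```

```text
t 32.05 at [509.7  -8.5 -23.4] [-180.    -0.    94.6] open 85.3 F [-0.   0.8 -0. ] q [ 0.46  0.65 -0.63  2.02  0.61  0.66 -0.48]
(509.3, -8.5, -31, 94.6) -> [ 0.     -0.0004  0.0076] [-0. -0. -0.]
```

Request:
jog_arm([
  {"x": 0,"y": 0,"z": 0.003,"ax": 0,"ay": 0,"az": 0},
  {"x": 0,"y": 0,"z": 0.0075,"ax": 0,"ay": 0,"az": 0},
  {"x": 0,"y": 0,"z": 0.0075,"ax": 0,"ay": 0,"az": 0},
  {"x": 0,"y": 0,"z": 0.0075,"ax": 0,"ay": 0,"az": 0},
  {"x": 0,"y": 0,"z": 0.0075,"ax": 0,"ay": 0,"az": 0},
  {"x": 0,"y": 0,"z": 0.0075,"ax": 0,"ay": 0,"az": 0},
  {"x": 0,"y": 0,"z": 0.0075,"ax": 0,"ay": 0,"az": 0},
  {"x": 0,"y": 0,"z": 0.0075,"ax": 0,"ay": 0,"az": 0},
], gripper=1, squeeze=40)

```text
clock: 33.05
ee_pos: [0.5102, -0.0085, -0.0298]
ee_rot: [3.141, 0.0, 1.651]
force: [-3.8, -0.2, 12.8]
opening: 0.059
gripper_force: 40.4
```

Run:
```python
from h import *
go((509.7,-329.4,60,94.8))
```

```text
t 33.05 at [510.2  -8.5 -29.8] [179.9   0.   94.6] open 59.0 F [-3.8 -0.2 12.8] q [ 0.45  0.66 -0.62  2.02  0.62  0.65 -0.49]
(509.7, -329.4, 60, 94.8) -> [-0.3199 -0.0261 -0.0896] [ 0.1  0.  -0.2]
```

Request:
jog_arm([
  {"x": 0,"y": 0,"z": -0.005,"ax": 0,"ay": 0,"az": 0},
  {"x": 0,"y": 0,"z": -0.015,"ax": 0,"ay": 0,"az": 0},
  {"x": 0,"y": 0,"z": -0.03,"ax": 0,"ay": 0,"az": 0},
  {"x": 0,"y": 0,"z": -0.05,"ax": 0,"ay": 0,"az": 0},
  {"x": 0,"y": 0,"z": -0.07,"ax": 0,"ay": 0,"az": 0},
  {"x": 0,"y": 0,"z": -0.085,"ax": 0,"ay": 0,"az": 0},
  {"x": 0,"y": 0,"z": -0.09,"ax": 0,"ay": 0,"az": 0},
  {"x": 0,"y": 0,"z": -0.09,"ax": 0,"ay": 0,"az": 0},
])

```text
clock: 34.05
ee_pos: [0.5097, -0.0087, 0.0596]
ee_rot: [3.141, 0.0, 1.651]
force: [-0.3, 0.1, -1.1]
opening: 0.059
gripper_force: 44.2
```

Run:
```python
from h import *
go((509.7,-329.4,60,94.8))
p,W=snap('side')
m=(abs(W[...,0]-.51)<.06)&(abs(W[...,1]+.01)<.13)&(W[...,2]>.075)&(W[...,2]<.115)&(p.min(-1)>90)
q=W[m]; print(len(q))
A=np.c_[q[:,:2]-q[:,:2].mean(0),np.ones(len(q))]
hi=q[q[:,2]>np.percentile(q[:,2],30)]
print(rect(W,p,(.45,.57,-.15,.12),(.075,.115),lambda p:p.min(-1)>90))
for a in np.arange(-.1,.1,.03):
    k=abs(q[:,1]-a)<.012
    if k.sum()>10: print(round(a,2),k.sum(),np.percentile(q[k,2],[10,50,90]).round(4))
```

```text
t 34.05 at [509.7  -8.7  59.6] [180.    0.   94.6] open 59.0 F [-0.3  0.1 -1.1] q [ 0.56  0.51 -0.74  1.99  0.48  0.81 -0.37]
(509.7, -329.4, 60, 94.8) -> [-3.197e-01 -2.560e-02 -3.000e-04] [ 0.   0.  -0.2]
1093
{'c': (505.3, -11.1), 'L': 180.8, 'W': 80.4, 'ang': -76.5, 'mean': array([509.5, -38.3, 103.9]), 'med': array([509.9, -41.5, 104.2]), 'n': 1093}
-0.1 158 [0.0955 0.1025 0.1054]
-0.07 197 [0.1028 0.1042 0.1058]
-0.04 189 [0.1026 0.1043 0.1058]
-0.01 189 [0.1025 0.1045 0.1064]
0.02 109 [0.1025 0.1041 0.1056]
0.05 33 [0.1028 0.1045 0.1056]
```

Request:
jog_arm([
  {"x": -0.02,"y": -0.0016,"z": 0,"ax": 0,"ay": 0,"az": -0.2},
  {"x": -0.06,"y": -0.0048,"z": 0,"ax": 0,"ay": 0,"az": -0.2},
  {"x": -0.11,"y": -0.0088,"z": 0,"ax": 0,"ay": 0,"az": -0.2},
  {"x": -0.165,"y": -0.0132,"z": 0,"ax": 0,"ay": 0,"az": -0.2},
  {"x": -0.22,"y": -0.0176,"z": 0,"ax": 0,"ay": 0,"az": -0.2},
  {"x": -0.27,"y": -0.0216,"z": 0,"ax": 0,"ay": 0,"az": -0.2},
  {"x": -0.305,"y": -0.0244,"z": 0.005,"ax": 0,"ay": 0,"az": -0.2},
  {"x": -0.3197,"y": -0.0256,"z": 0.01,"ax": 0,"ay": 0,"az": -0.2},
])

```text
clock: 35.1
ee_pos: [0.509, -0.3311, 0.0483]
ee_rot: [-3.14, -0.001, 1.652]
force: [0.0, 1.3, -1.0]
opening: 0.0587
gripper_force: 44.2
```

Request:
jog_arm([
  {"x": 0,"y": 0,"z": 0.005,"ax": 0,"ay": 0,"az": 0},
  {"x": 0,"y": 0,"z": 0.01,"ax": 0,"ay": 0,"az": 0},
  {"x": 0,"y": 0,"z": 0.015,"ax": 0,"ay": 0,"az": 0},
  {"x": 0,"y": 0,"z": 0.019,"ax": 0,"ay": 0,"az": 0},
  {"x": 0,"y": 0,"z": 0.022,"ax": 0,"ay": 0,"az": 0},
  {"x": 0,"y": 0,"z": 0.022,"ax": 0,"ay": 0,"az": 0},
  {"x": 0,"y": 0,"z": 0.022,"ax": 0,"ay": 0,"az": 0},
  {"x": 0,"y": 0,"z": 0.022,"ax": 0,"ay": 0,"az": 0},
])

```text
clock: 36.1
ee_pos: [0.5099, -0.3293, 0.0276]
ee_rot: [3.142, 0.0, 1.654]
force: [-0.5, -0.2, -1.2]
opening: 0.059
gripper_force: 44.2
```

Run:
```python
from h import *
go((509.7,-329.4,15.2,94.8))
p,W=snap('side')
cv2.imwrite('pics/s7.png',p[230:400,300:500][...,::-1].repeat(3,0).repeat(3,1))
u=np.array([np.cos(np.radians(94.8)),np.sin(np.radians(94.8))]); w=np.array([u[1],-u[0]]); C=np.array([.5097,-.3294])
for n in ('side','top'):
    p,W=snap(n)
    d=W[...,:2]-C; a=d@u; b=d@w
    m=(abs(a)<.12)&(abs(b)<.05)&(W[...,2]>.064)&(W[...,2]<.076)&(p.min(-1)>60)
    print(n,m.sum(),'z',np.median(W[m][:,2]),'along',np.percentile(a[m],[0,1,99,100])*1000,'across',np.percentile(b[m],[0,1,99,100])*1000)
    if m.sum()>20: print(cv2.minAreaRect((W[m][:,:2]*1000).astype(np.float32)))
```

```text
t 36.1 at [ 509.9 -329.3   27.6] [180.    0.   94.8] open 59.0 F [-0.5 -0.2 -1.2] q [ 1.    0.69 -0.64  1.77  0.53  0.86  0.19]
(509.7, -329.4, 15.2, 94.8) -> [-0.0001 -0.0002  0.0124] [ 0.  0. -0.]
side 2040 z 0.07226815358939925 along [-89.36020117 -88.32479294  88.2253283   91.06460065] across [-44.4748218  -32.19344737  27.64081752  39.76875646]
((507.3245544433594, -328.6650085449219), (84.28738403320312, 180.27392578125), 4.1901984214782715)
top 484 z 0.07107781402716401 along [ 0.28098122  3.73163526 88.69732764 89.78544449] across [-34.60881995 -31.06180924  28.34134557  38.0500988 ]
((504.78570556640625, -284.34490966796875), (72.06678771972656, 88.49756622314453), 8.999574661254883)
```

View pics/s7.png

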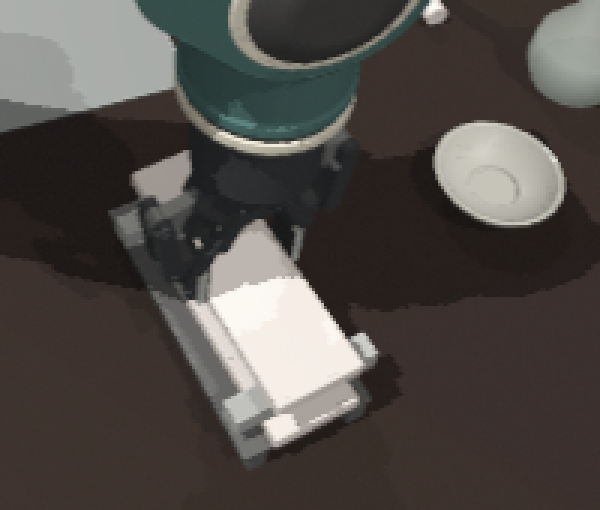

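The board hovers level and centred over the bars; both bar ends show at crop (245,405) and (365,345). Next I lower it slowly, release and rise.

Request:
jog_arm([
  {"x": 0,"y": 0,"z": 0.003,"ax": 0,"ay": 0,"az": 0},
  {"x": 0,"y": 0,"z": 0.006,"ax": 0,"ay": 0,"az": 0},
  {"x": 0,"y": 0,"z": 0.008,"ax": 0,"ay": 0,"az": 0},
  {"x": 0,"y": 0,"z": 0.0095,"ax": 0,"ay": 0,"az": 0},
  {"x": 0,"y": 0,"z": 0.0105,"ax": 0,"ay": 0,"az": 0},
  {"x": 0,"y": 0,"z": 0.0115,"ax": 0,"ay": 0,"az": 0},
  {"x": 0,"y": 0,"z": 0.012,"ax": 0,"ay": 0,"az": 0},
  {"x": 0,"y": 0,"z": 0.012,"ax": 0,"ay": 0,"az": 0},
])

```text
clock: 37.25
ee_pos: [0.5098, -0.3292, 0.0155]
ee_rot: [-3.142, -0.0, 1.655]
force: [0.1, 0.4, -0.5]
opening: 0.0589
gripper_force: 44.2
```

Request:
jog_arm([
  {"x": 0,"y": 0,"z": 0.0002,"ax": 0,"ay": 0,"az": 0},
  {"x": 0,"y": 0,"z": 0.0004,"ax": 0,"ay": 0,"az": 0},
  {"x": 0,"y": 0,"z": 0.0006,"ax": 0,"ay": 0,"az": 0},
  {"x": 0,"y": 0,"z": 0.0008,"ax": 0,"ay": 0,"az": 0},
  {"x": 0,"y": 0,"z": 0.0008,"ax": 0,"ay": 0,"az": 0},
  {"x": 0,"y": 0,"z": 0.0008,"ax": 0,"ay": 0,"az": 0},
  {"x": 0,"y": 0,"z": 0.0008,"ax": 0,"ay": 0,"az": 0},
  {"x": 0,"y": 0,"z": 0.0008,"ax": 0,"ay": 0,"az": 0},
])

```text
clock: 38.25
ee_pos: [0.5099, -0.3293, 0.0153]
ee_rot: [-3.142, 0.0, 1.655]
force: [-4.1, 2.2, 12.6]
opening: 0.0591
gripper_force: 45.6
```

Contact (12.6 N up, so the board rests on the bars). Release.

Request:
jog_arm([
  {"x": 0,"y": 0,"z": -0.0005,"ax": 0,"ay": 0,"az": 0},
  {"x": 0,"y": 0,"z": -0.0005,"ax": 0,"ay": 0,"az": 0},
  {"x": 0,"y": 0,"z": -0.0005,"ax": 0,"ay": 0,"az": 0},
  {"x": 0,"y": 0,"z": -0.0005,"ax": 0,"ay": 0,"az": 0},
  {"x": 0,"y": 0,"z": -0.0005,"ax": 0,"ay": 0,"az": 0},
  {"x": 0,"y": 0,"z": -0.0005,"ax": 0,"ay": 0,"az": 0},
  {"x": 0,"y": 0,"z": -0.005,"ax": 0,"ay": 0,"az": 0},
  {"x": 0,"y": 0,"z": -0.015,"ax": 0,"ay": 0,"az": 0},
], gripper=0)

```text
clock: 39.25
ee_pos: [0.5097, -0.3291, 0.03]
ee_rot: [-3.141, -0.0, 1.655]
force: [0.5, 0.0, 0.8]
opening: 0.0855
gripper_force: 0.0
```

Request:
jog_arm([
  {"x": 0,"y": 0,"z": -0.01,"ax": 0,"ay": 0,"az": 0},
  {"x": 0,"y": 0,"z": -0.03,"ax": 0,"ay": 0,"az": 0},
  {"x": 0,"y": 0,"z": -0.06,"ax": 0,"ay": 0,"az": 0},
  {"x": 0,"y": 0,"z": -0.09,"ax": 0,"ay": 0,"az": 0},
  {"x": 0,"y": 0,"z": -0.12,"ax": 0,"ay": 0,"az": 0},
  {"x": 0,"y": 0,"z": -0.14,"ax": 0,"ay": 0,"az": 0},
  {"x": 0,"y": 0,"z": -0.15,"ax": 0,"ay": 0,"az": 0},
  {"x": 0,"y": 0,"z": -0.15,"ax": 0,"ay": 0,"az": 0},
])

```text
clock: 40.25
ee_pos: [0.5098, -0.3293, 0.1799]
ee_rot: [3.141, 0.0, 1.654]
force: [0.4, -0.1, 0.3]
opening: 0.0853
gripper_force: 0.0
```

Run:
```python
from h import *
go()
p,W=snap('side'); br=lambda p:p.min(-1)>60
cv2.imwrite('pics/s8.png',p[130:400,250:530][...,::-1].repeat(2,0).repeat(2,1))
print('top',rect(W,p,(.44,.58,-.44,-.22),(.0555,.064),br))
print('low',rect(W,p,(.42,.6,-.44,-.22),(.029,.034),br))
print('short',rect(W,p,(.6,.75,-.2,-.1),(.006,.022),lambda p:p.min(-1)>90))
```

```text
t 40.25 at [ 509.8 -329.3  179.9] [180.    0.   94.8] open 85.3 F [ 0.4 -0.1  0.3] q [ 1.08  0.51 -0.75  1.66  0.38  1.12  0.31]
top {'c': (507.4, -328.2), 'L': 180.9, 'W': 61.1, 'ang': -85.3, 'mean': array([ 507.1, -336.4,   60.1]), 'med': array([ 506.8, -339.8,   60.1]), 'n': 2761}
low {'c': (501.1, -333.1), 'L': 176.0, 'W': 95.7, 'ang': 88.0, 'mean': array([ 499.2, -374.5,   31.6]), 'med': array([ 488.4, -409.6,   31.6]), 'n': 309}
short {'c': (662.6, -139.3), 'L': 26.8, 'W': 17.9, 'ang': -22.1, 'mean': array([ 662.9, -142.1,   13.9]), 'med': array([ 663.4, -142.3,   14.7]), 'n': 64}
```

View pics/s8.png

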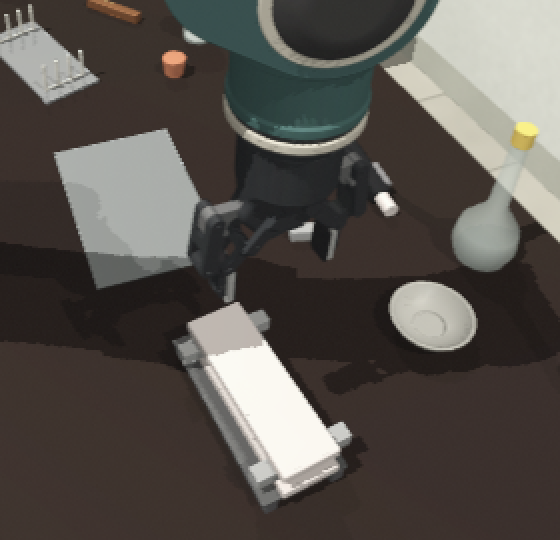

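The upper board rests level on both bars (its top is at 60 mm), square to the lower board and within about 2.5 mm of it. The gripper is clear.

```bash
python3 -c "
from rig import manip
print(manip.sign_off())"
```

```text
the job is handed in; nothing more can be done
None
```

The job is done and handed in at about 40 s: both long bars lie across the lower board near its ends, and the second board, laid on the mat and let go before being re-gripped, rests on them square to the lower board and about 2.5 mm off centre.

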